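Find and mark the rub on a brake disc

ROBOT

A 6-joint arm with a two-finger parallel gripper is mounted at the origin on the work surface. World frame = base frame: x ahead of the robot, y to its left, z up, the work surface at z = 0. Lengths are in mm, angles in rad, forces in N, time in s.
With the tool pointing down it reaches from about 350 to 875 mm from the base axis. Payload 4.2 kg.
Tool frame: the origin (TCP) lies midway between the tips of the shut fingers; the grasp point (between the pads) lies 19 mm behind it; z points along the fingers, y is the direction in which the jaws open and shut (so a half turn about z gives the same grasp; the last joint's range is limited). The gripper opens to 85 mm and grips with 20 to 120 N. Pads are 22 mm wide; open, the fingers measure 114 mm over their backs; the gripper's body (76 mm by 85 mm) begins 54 mm behind the grasp point. The pads swing forward as they close: fully open they stand 13 mm farther back than shut.
Start: joints at [1.595, 0.385, 0.008, 0, -1.194, -0.259], TCP at [145.374, 607.837, 231.312] pointing down, gripper open.
Joint ranges: [-3.14, 3.14], [-1.21, 2.06], [-1.07, 1.41], [-3.16, 2.05], [-2.99, -0.16], [-3.1, 3.1]. Speed limits (rad/s): [2.79, 2.79, 3.14, 3.14, 3.14, 3.14].

INTERFACE

Orientations are given as a unit quaternion [x, y, z, w].
In Python, from bench import arm gives the robot as it stands. The module is installed in compiled form; this text tells all that it offers.
- The arm moves only by the tool drive_tool, never from a script. Its argument "moves" is a list that holds one entry, the list of rows, each a list of 7 numbers: the opening, from 0 (shut) to 1 (fully open), then the shift along the tool's x, y, z in m, then the turn, a rotation vector about the tool's x, y, z in rad. In form: [[[hand, dx, dy, dz, wx, wy, wz], ...]]. A call has 1 to 20 rows; each row shifts and turns the pose as measured when the row begins, along the tool's axes as they then stand; what a row does not reach is not made up. A row lasts 1/10 s, in which the tool goes at most 50 mm and 8.59 degrees, less where a joint would pass 70% of its speed; a pose out of reach is approached as far as the arm can. A call with a gripper value outside its range is refused whole. The fingers move at their own pace and stop on an object; the grip force is fixed at half the most. Time passes only in rows, so rows that do not move let the fingers close. It gives the time, the measured TCP pose, the force and the opening at its end, in the units of the state.
- arm.read_state(): the state, without advancing time (a new reading comes with each control period).
- arm.get_image(name): name is "side" or "top" or "wrist"; returns (picture, depth): 420x560x3 uint8, red, green, blue; 420x560 float32, mm along the optical axis (not along the pixel's ray), 0 where there is no reading.
- arm.camera_params(name): a dict with "fov_y" (degrees; the focal length in pixels is half the picture's height over the tangent of half this angle, whatever the lens; pixels are square), "cx", "cy" (the principal point, pixels), "world_from_camera" (4x4, takes a point from camera to world coordinates); the wrist camera has in their place "T_tool_cam" (4x4, takes a point from camera to tool coordinates, whose origin is the TCP and whose axes are the flange's). Camera axes: x right, y down, z forward; pixel columns grow to the right and rows downward; lengths in mm; the calibration is good to about 2 mm. A picture is of the moment at which its call begins: read the wrist's pose just before it. camera_params takes no time and is no camera call.
- arm.job_done(): hands the job in, once; it reports no verdict.
The state is a dict: "clock": time; "joints": joint angles; "joint_vel": joint speeds; "joint_efforts": joint torques, N m; "position": TCP position; "ee_rot": TCP orientation; "contact_force": force on the tool from outside, world axes, zero at the start; "wrist_torque": the same for the moment, N m; "gripper_width": finger opening in mm.
Only numpy, scipy, OpenCV 4.12 (cv2) and the standard library are available. Lean on these libraries where they do the work, as an engineer would, in place of code of your own. Each camera call takes 0.05 s, during which the arm holds its last target.

TASK

The brake disc on the bench stand rubs on the pad at one spot in each turn. Turn the disc by its black knob, feel for the place where it drags hardest, and leave it standing with the middle of that rubbing spot over the pad. Then stand the magnet marker upright on the disc straight above the pad, just inside the pointer, without shifting the disc, and leave the other things on the bench where they are.

Things in the scene. Friction and masses are not known exactly. Their poses are not given: they have to be found in the camera images.
- stand: Fixed spin stand on the bench: grey square foot 200 x 200 x 12 mm with a column that carries the disc; its place and yaw vary. Origin: centre of the foot's underside, on the disc's vertical axle. z up; its -x axis points from the axle towards the bracket, the pad and the pointer.
- bracket: Steel bracket fixed to the stand on its -x side (same origin and axes as the stand). It carries a dark upright tube, 26 mm across, 113 mm from the axle, that holds a spring-loaded friction pad under the disc; and, outside the disc's rim, an upright 30 mm wide, 144 to 156 mm from the axle, 90 mm tall.
- pointer (a point): Inner end of the small flat pointer (8 mm wide, 4 mm thick) on the bracket's upright, at its upper face: 131 mm from the axle, 90 mm above the bench. It shows where the pad is.
- pad_top (a point): Top of the friction pad, hidden under the disc, 113 mm from the axle, 76 mm above the bench. The disc's rubbing spot is low, on the underside, cannot be seen, and lies at an unknown angle between 90 and 270 degrees from the knob. At the start it is at least 28 degrees from the pad. Its middle must be left over the pad, to within about 5 degrees.
- mark_place (a point): Point on the upper face of the disc's flat outer ring straight above the pad, 113 mm from the axle, 82 mm above the bench; it belongs to the stand and does not turn with the disc.
- disc: Steel brake disc, level, 260 mm across, about 1.3 kg, turning either way on the upright axle, two turns or more from where it starts; it stays where it is left. Origin: on the axle at the disc's underside, 76 mm above the bench; z up; its x axis points at the black knob. Felt at the knob, it drags by about 1 N everywhere but at the rubbing spot (see disc_ring).
- disc_ring (a point): On the axle, at the height of the upper face of the flat outer ring (radius 72 to 130 mm, 6 mm thick), 82 mm above the bench. Over some 30 degrees of turn at the rubbing spot the drag felt at the knob, while it is moving, rises steadily by about 10 N up to the middle and falls again, a little sooner; turned the other way it does the same, so the middle lies half-way between the two places where it starts to bind.
- hat_top (a point): On the axle at the top of the disc's raised middle, the hat (radius 72 mm), 96 mm above the bench. On the hat stand a hub cap (radius 30 mm) and four stud stubs (12 mm across, 54 mm from the axle), all 10 mm tall, and the knob in place of a fifth stud.
- knob_mid (a point): Centre of the black knob, an upright round grip 22 mm across and 46 mm tall, 54 mm from the axle on the hat; its centre is 123 mm and its top 146 mm above the bench. It spins freely on its own upright pin, so it can be held with an unchanging wrist while the disc is led round.
- marker_mid (a point): Loose magnet marker of plain steel, about 90 g, standing on the bench to the left: round base 26 mm across and 12 mm tall with a stem 14 mm across above it, 44 mm tall in all. The point is at its middle, 22 mm above its underside; z along the stem. (The magnet does not pull; it only stands by its weight.)
- marker: The same marker; origin at the centre of its underside.
- nut_a: Wheel nut, 21 mm across, 26 mm tall, standing near the stand: bystander.
- nut_b: Another such wheel nut: bystander.
- wrench: Wrench lying on the bench: bystander.
- driver: Screwdriver lying on the bench: bystander.
- bearing: Bearing ring 62 mm across, 18 mm tall, lying flat: bystander.
- spray: Spray can 64 mm across, 190 mm tall, standing: bystander.
- nut_c: A third such wheel nut: bystander.
- brake_pad: Brake pad, 50 x 120 x 16 mm, lying at the right: bystander.

How it is judged:
By the outcome, as a careful person would: the job done as asked, in the order asked, and still so for the second after the job is handed in, with the robot touching nothing.
It also fails if it takes over 72 s, if anything falls off the work surface, if the arm or the gripper's body presses on something with over 40 N, if the wrist force passes 120 N, or if a joint passes its speed limit or range.

## Working session

There is one attempt and no reset: what is moved stays moved. The work goes in short steps, Python scripts to look and compute and a tool call to move; the robot and the scene stay as the last step left them, time stands still between calls to the robot, and variables do not carry over. Pictures are saved under pics/ and viewed, and the job is handed in when it is done.

Besides the shell and the picture viewer there is one more tool, called after ">>>" as name(argument=value, ...) on one line, values as JSON. drive_tool: Moves the arm, as the interface text tells. Its arguments: {"type":"object","properties":{"moves":{"type":"array","items":{"type":"array","items":{"type":"array","items":{"type":"number"}}}}},"required":["moves"]}

```bash
mkdir -p pics; ls
python3 - <<'E'
from bench import arm
import cv2,numpy as np
s=arm.read_state();print(s)
for n in("side","top"):
    p,d=arm.get_image(n);cv2.imwrite(f"pics/{n}0.png",p[:,:,::-1]);np.save(f"{n}0.npy",d);np.save(f"{n}0p.npy",p)
    print(n,arm.camera_params(n))
print(arm.camera_params("wrist"))
E
```

```text
pics
{'clock': 0.0, 'joints': array([ 1.59462039e+00,  3.85550817e-01,  6.63846777e-03, -4.86643588e-04,
       -1.19401274e+00, -2.58599933e-01]), 'joint_vel': array([-1.70179055e-03, -6.54378613e-04,  6.60037883e-04, -2.29040769e-05,
        1.05693874e-03,  6.72624861e-04]), 'joint_efforts': array([ 3.31896456e-05, -3.92291307e+01,  1.88393015e+01,  4.18624341e+00,
       -4.70750907e-03, -3.34586630e-06]), 'position': array([145.2396883 , 607.29210542, 230.23183623]), 'ee_rot': array([ 9.93106839e-01, -1.17207600e-01, -7.41025069e-05,  1.08561691e-03]), 'contact_force': array([-0.7688893 ,  0.08006703,  0.95032371]), 'wrist_torque': array([-0.02186486,  0.01294178,  0.0379079 ]), 'gripper_width': 85.11140606597549}
side {'fov_y': 52.65315639867567, 'cx': 278.74646632046296, 'cy': 209.8024837546016, 'world_from_camera': array([[-7.78324623e-01, -4.54663607e-01,  4.33003217e-01,
         2.71245699e+01],
       [-6.27854337e-01,  5.67036768e-01, -5.33168112e-01,
         6.19109702e+02],
       [-3.11660763e-03, -6.86840817e-01, -7.26801196e-01,
         9.83360128e+02],
       [ 0
[... 258 characters left out ...]
1e+02],
       [-9.99675647e-01,  8.63681556e-03,  2.39584102e-02,
        -3.77761199e+01],
       [-2.49940027e-02, -1.52130759e-01, -9.88044297e-01,
         1.22120691e+03],
       [ 0.00000000e+00,  0.00000000e+00,  0.00000000e+00,
         1.00000000e+00]])}
{'fov_y': 65.22031223848762, 'cx': 278.9249310717977, 'cy': 210.93690706185413, 'T_tool_cam': array([[ 7.99321154e-04, -9.53325924e-01, -3.01942120e-01,
         7.72002928e+01],
       [ 9.99999351e-01,  5.16738430e-04,  1.01575923e-03,
         7.03094962e-01],
       [-8.12324508e-04, -3.01942735e-01,  9.53325718e-01,
        -1.41822803e+02],
       [ 0.00000000e+00,  0.00000000e+00,  0.00000000e+00,
         1.00000000e+00]])}
```

View pics/side0.png

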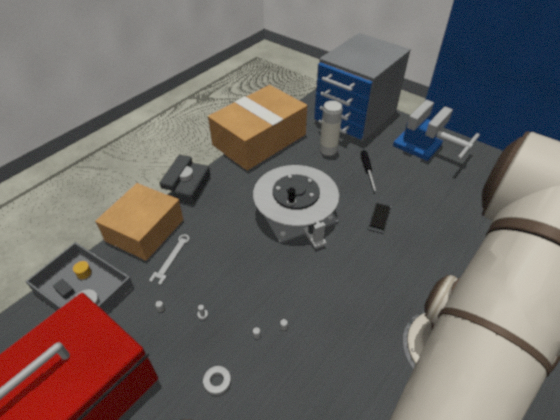

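View pics/top0.png

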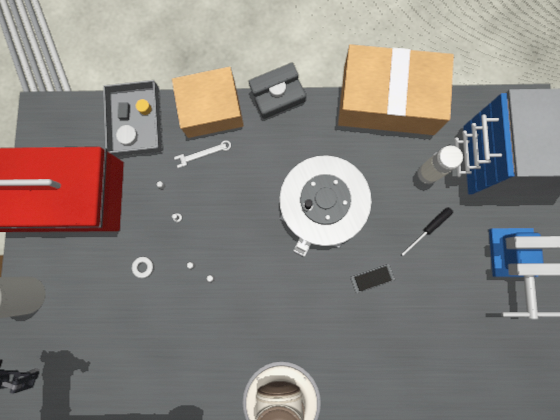

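The side view shows the disc at (296,193), its knob at (291,193), the bracket at about (318,235), and the marker probably at (202,312). In the top view these are the disc at (326,200), the knob at (308,204), the pointer at about (304,245) and the marker at (177,217). I'll zoom in to check.

```bash
cat > h.py <<'E'
import numpy as np,cv2
from bench import arm
from scipy.spatial.transform import Rotation as R
def K(n):
    c=arm.camera_params(n);return 210/np.tan(np.radians(c['fov_y']/2)),c['cx'],c['cy'],c
def ray(n,u,v,T=None):
    f,cx,cy,c=K(n)
    if T is None:T=c['world_from_camera']
    d=T[:3,:3]@np.array([(u-cx)/f,(v-cy)/f,1]);return T[:3,3],d
def onplane(n,u,v,z,T=None):
    o,d=ray(n,u,v,T);return o+d*(z-o[2])/d[2]
def proj(n,P,T=None):
    f,cx,cy,c=K(n)
    if T is None:T=c['world_from_camera']
    q=(np.linalg.inv(T)@np.r_[P,1])[:3];return f*q[0]/q[2]+cx,f*q[1]/q[2]+cy
def wristT(s):
    T=np.eye(4);T[:3,:3]=R.from_quat(s['ee_rot']).as_matrix();T[:3,3]=s['position']
    return T@arm.camera_params('wrist')['T_tool_cam']
def tri(*rays):
    A=np.zeros((3,3));b=np.zeros(3)
    for o,d in rays:
        d=d/np.linalg.norm(d);M=np.eye(3)-np.outer(d,d);A+=M;b+=M@o
    return np.linalg.solve(A,b)
E
python3 - <<'E'
from h import *
a=cv2.imread('pics/top0.png')[140:300,130:390];b=cv2.imread('pics/side0.png')[150:350,130:390]
cv2.imwrite('pics/zt.png',cv2.resize(a,None,fx=3,fy=3,interpolation=2));cv2.imwrite('pics/zs.png',cv2.resize(b,None,fx=3,fy=3,interpolation=2))
E
```

```text
(no output)
```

View pics/zt.png

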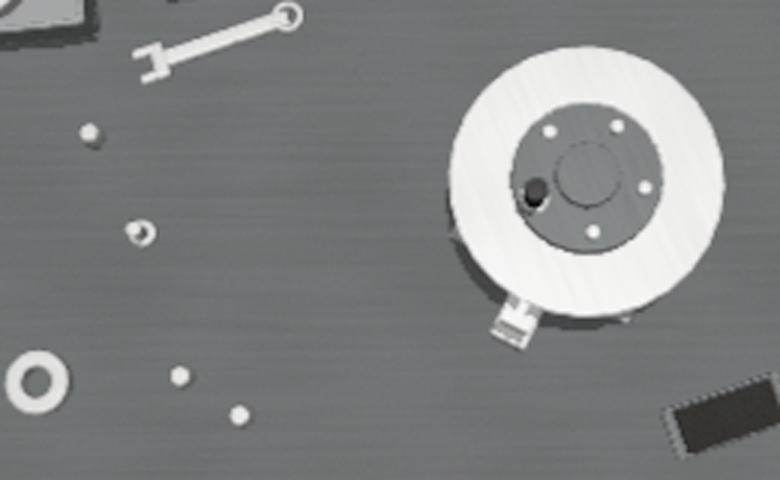

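View pics/zs.png

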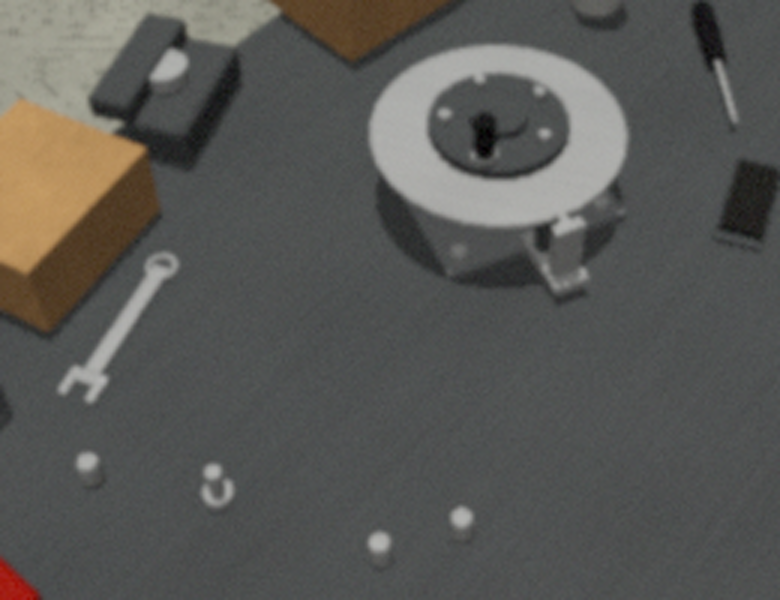

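Run:
```python
from h import *
from scipy.optimize import least_squares
def circ(P):
    return least_squares(lambda q:np.hypot(P[:,0]-q[0],P[:,1]-q[1])-q[2],[*P[:,:2].mean(0),100],loss='soft_l1',f_scale=1).x
for n,c0,box in(('top',(326,200),(270,370,145,255)),('side',(296,193),(240,350,155,225))):
    p=np.load(n+'0p.npy').astype(int);g=p.mean(2);x0,x1,y0,y1=box
    c=np.array(c0);th=130 if n=='side' else 180
    print(n,[int(g[c0[1],c0[0]+k]) for k in range(0,60,4)])
    m=(g>th).astype(np.uint8)
    mm=np.zeros_like(m);mm[y0:y1,x0:x1]=m[y0:y1,x0:x1]
    k,_=cv2.findContours(mm,cv2.RETR_CCOMP,cv2.CHAIN_APPROX_NONE)
    for q in sorted(k,key=len)[-3:]:
        q=q[:,0];
        for z in (82,96):
            P=np.array([onplane(n,*a,z) for a in q]);
            r=circ(P);print(n,len(q),z,r.round(1))
# knob
for n,(u,v) in (('top',(308,203)),('side',(291,190))):
    p=np.load(n+'0p.npy').astype(int).mean(2);print(n);print(p[v-10:v+11,u-8:u+9].astype(int))
for n in('top',):
    p=np.load(n+'0p.npy').mean(2);print(p[210:225,168:186].astype(int)); print(p[234:260,292:316].astype(int))
```

```text
top [133, 134, 134, 132, 132, 148, 139, 237, 238, 237, 238, 220, 112, 114, 114]
top 11 82 [615.7 -96.2   5.5]
top 11 96 [612.6 -95.5   5.4]
top 144 82 [ 570.5 -129.9   73.8]
top 144 96 [ 568.  -128.8   72.9]
top 309 82 [ 568.6 -128.7  128.6]
top 309 96 [ 566.1 -127.6  127.1]
side [65, 68, 55, 84, 136, 77, 152, 173, 171, 172, 170, 80, 77, 80, 76]
side 7 82 [ 627.5 -114.9    4.8]
side 7 96 [ 618.1 -103.5    4.8]
side 127 82 [ 573.4 -134.5   77.5]
side 127 96 [ 564.9 -122.8   76.3]
side 221 82 [ 569.1 -129.8  128.6]
side 221 96 [ 560.7 -118.1  126.6]
top
[[209 133 131 130 131 131 132 129 130 133 133 134 132 133 132 128 121]
 [208 127 132 130 130 131 132 131 130 132 134 134 133 133 133 119 118]
 [207 122 132 131 131 131 133 132 131 132 133 134 135 133 133 125 124]
 [188 125 131 132 132 131 131 132 131 130 132 134 136 136 127 120 129]
 [140 115 131 131 131 130 131 131 132 131 132 134 135 135 114 108 131]
 [115 124 131 132 132 131 131 131 132 132 132 134 134 135 113 105 130]
 [125 127 131 133 130 133 120 100  95  91 103 124 134 136 113 102 130]
 [127 125 130 131 124 107  91  77  72  70  76
[... 5499 characters left out ...]
13 109 104 100 126 149 185 222 211 167 167 215 222 156 114 115 115
  115 116 115 115 116 115]
 [113 112 114 114 109 104 100 125 170 199 194 206 228 197 121 114 115 115
  114 115 115 115 115 114]
 [113 113 114 114 113 114 111 106 102 127 149 196 209 157 115 116 115 116
  116 116 115 116 115 116]
 [114 114 115 115 116 114 115 115 111  94  87 125 140 123 116 116 115 117
  117 116 116 115 116 115]
 [113 115 114 116 114 115 116 115 115 113 108 108 112 115 116 116 115 116
  115 115 116 118 115 116]
 [113 113 113 113 112 113 112 113 113 114 113 113 114 114 114 114 116 115
  115 114 114 114 116 115]
 [113 112 112 113 113 112 112 112 113 113 113 113 114 115 114 114 115 114
  115 115 115 115 114 114]]
```

Run:
```python
from h import *
C=np.array([569,-129.2])
k=onplane('top',308.0,202.0,146);k2=onplane('side',291,189.5,146)
for q in(k,k2):print('knob',q.round(1),np.hypot(*(q[:2]-C)),np.degrees(np.arctan2(*(q[:2]-C)[::-1])))
print('tri',tri(ray('top',308,202),ray('side',291,189.5)))
# upright quad (top face z=90): white region corners
for u,v in ((297.5,244),(305,247.5),(302,245.5)):
    q=onplane('top',u,v,90);print('brk',q.round(1),np.hypot(*(q[:2]-C)),np.degrees(np.arctan2(*(q[:2]-C)[::-1])))
for u,v in ((318.5,223),(320,222)):
    q=onplane('side',u,v,90);print('brk',q.round(1),np.hypot(*(q[:2]-C)),np.degrees(np.arctan2(*(q[:2]-C)[::-1])))
print('mk', onplane('top',174,216,44),onplane('side',201,307,44),onplane('top',177.3,217.3,6),onplane('side',202.3,313,6))
for n,(u,v) in dict(a=(160,185),b=(190,266),c=(210,278)).items():print(n,onplane('top',u,v,26).round())
```

```text
knob [550.8 -78.8 146. ] 53.53881460752431 109.87221580203985
knob [548.7 -78.8 146. ] 54.37906177760643 111.94634678901116
tri [550.19515519 -79.32295617 144.91929376]
brk [442.2 -50.1  90. ] 149.42395975741192 148.04966233721422
brk [432.4 -70.8  90. ] 148.5732787780856 156.87200774996572
brk [438.  -62.6  90. ] 146.9948776516876 153.05221395337765
brk [440.1 -66.4  90. ] 143.39849883970783 154.043276759309
brk [438.9 -72.2  90. ] 142.01080483411275 156.3196109304269
mk [530.22501047 312.42301629  44.        ] [528.37210971 312.60291867  44.        ] [531.4950102  313.47467082   6.        ] [533.33270075 310.34085482   6.        ]
a [628. 364.  26.]
b [384. 265.  26.]
c [349. 205.  26.]
```

```bash
cat >> h.py <<'E'
def go(P,yaw=None,s=None):
    s=s or arm.read_state();M=R.from_quat(s['ee_rot'])
    d=M.inv().apply(np.array(P)-s['position'])
    print('t',round(float(s['clock']),2),'pos',s['position'].round(1),'F',s['contact_force'].round(1),'w',round(float(s['gripper_width']),1),'j',s['joints'].round(2))
    print('shift tool mm',d.round(1),'len',np.linalg.norm(d).round(1))
    m=M.as_matrix();print('tilt z',m[:,2].round(4),'ytool ang',np.degrees(np.arctan2(m[1,1],m[0,1])).round(1))
E
python3 -c "
from h import *
go([550,-79.3,230])"
```

```text
t 0.1 pos [145.3 607.4 230.3] F [ 1.4 -0.5 -0.3] w 85.3 j [ 1.59  0.39  0.01 -0.   -1.19 -0.26]
shift tool mm [553.5 573.6   1.5] len 797.1
tilt z [-4.0e-04 -1.9e-03 -1.0e+00] ytool ang -103.5
```

>>> drive_tool(moves=[[[0.6, 0.034, 0.0354, 0, 0, 0, 0], [0.6, 0.034, 0.0354, 0, 0, 0, 0], [0.6, 0.034, 0.0354, 0, 0, 0, 0], [0.6, 0.034, 0.0354, 0, 0, 0, 0], [0.6, 0.034, 0.0354, 0, 0, 0, 0], [0.6, 0.034, 0.0354, 0, 0, 0, 0], [0.6, 0.034, 0.0354, 0, 0, 0, 0], [0.6, 0.034, 0.0354, 0, 0, 0, 0], [0.6, 0.034, 0.0354, 0, 0, 0, 0], [0.6, 0.034, 0.0354, 0, 0, 0, 0], [0.6, 0.034, 0.0354, 0, 0, 0, 0], [0.6, 0.034, 0.0354, 0, 0, 0, 0], [0.6, 0.034, 0.0354, 0, 0, 0, 0], [0.6, 0.034, 0.0354, 0, 0, 0, 0]]])

```text
clock: 1.5
position: [495.3, 4.5, 228.2]
ee_rot: [0.994, -0.111, -0.001, 0.004]
contact_force: [0.9, 1.1, -0.1]
gripper_width: 51.2
```

```bash
python3 -c "
from h import *
go([550,-79.3,230])"
```

```text
t 1.5 pos [495.3   4.5 228.2] F [ 0.9  1.1 -0.1] w 51.2 j [ 0.34  0.17 -0.31  0.01 -1.1   1.  ]
shift tool mm [71.9 69.7 -1.3] len 100.1
tilt z [-0.002  -0.0077 -1.    ] ytool ang -102.8
```

>>> drive_tool(moves=[[[0.5, 0.035, 0.034, 0, 0, 0, 0], [0.5, 0.035, 0.034, 0, 0, 0, 0], [0.5, 0, 0, 0, 0, 0, 0]]])

```text
clock: 1.8
position: [550.4, -84.4, 226.8]
ee_rot: [0.993, -0.114, -0.002, 0.004]
contact_force: [-0.4, 0.1, -0.1]
gripper_width: 43.1
```

Run:
```python
from h import *
s=arm.read_state()
p,d=arm.get_image('wrist');cv2.imwrite('pics/w1.png',p[:,:,::-1]);np.savez('w1.npz',p=p,d=d,T=wristT(s))
go([550,-79.3,230])
T=wristT(s)
print('pred knob',proj('wrist',[550,-79.3,146],T),'axle',proj('wrist',[569,-129.2,106],T),'ptr',proj('wrist',[569-131*.9,-129.2+131*.436,90],T))
```

```text
t 1.85 pos [549.  -82.8 226.8] F [ 0.2  0.2 -0.2] w 42.9 j [ 0.15  0.27 -0.17  0.01 -1.13  1.19]
shift tool mm [ 0.1 -3.6 -3.3] len 4.9
tilt z [-0.0052 -0.0076 -1.    ] ytool ang -103.1
pred knob (np.float64(269.78954564610143), np.float64(221.5691216874452)) axle (np.float64(325.09960807056876), np.float64(170.05627384415158)) ptr (np.float64(287.4250222421696), np.float64(297.21171275262554))
```

View pics/w1.png

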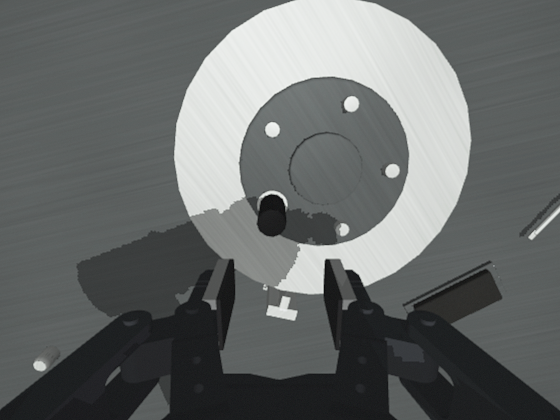

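The wrist view shows the hub cap at (325,168), the knob top at (271,222), and the T of pointer and upright at (285,305). All three agree with the predictions. I'll zoom in for the pointer angle.

Run:
```python
from h import *
z=np.load('w1.npz');p=z['p'];T=z['T'];g=p.astype(int).mean(2)
cv2.imwrite('pics/zw.png',cv2.resize(np.ascontiguousarray(p[190:330,240:330,::-1]),None,fx=4,fy=4,interpolation=2))
m=np.zeros(g.shape,np.uint8);m[297:325,260:305]=(g[297:325,260:305]>190)
# upright bar + stem
k,_=cv2.findContours(m,cv2.RETR_EXTERNAL,cv2.CHAIN_APPROX_NONE)
for q in k:
    if len(q)>10: print(len(q),cv2.boundingRect(q))
C=None
# circle of disc ring via hub: hat contour at z=96
mm=((g<170)).astype(np.uint8)
# outer disc contour
mo=np.zeros_like(mm);mo[0:300,150:500]=(g[0:300,150:500]>170)
k,_=cv2.findContours(mo,cv2.RETR_EXTERNAL,cv2.CHAIN_APPROX_NONE)
q=max(k,key=len)[:,0];P=np.array([onplane('wrist',*a,82,T) for a in q if a[1]<200 and a[1]>3])
from scipy.optimize import least_squares
r=least_squares(lambda c:np.hypot(P[:,0]-c[0],P[:,1]-c[1])-c[2],[569,-129,130],loss='soft_l1').x;print('disc',r)
```

```text
90 (267, 297, 30, 23)
disc [ 569.142248   -129.73879249  127.180205  ]
```

View pics/zw.png

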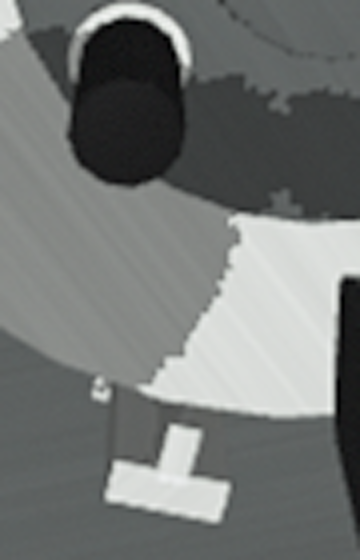

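Run:
```python
from h import *
T=np.load('w1.npz')['T'];C=np.array([569.1,-129.5])
for n,a,b,z in (('tip',187,427,90),('bar',168,492,90),('b1',116,460,90),('b2',230,484,90),('b3',221,524,90),('b4',105,499,90),('knob',127,132,146)):
    q=onplane('wrist',240+a/4-.4,190+b/4-.4,z,T)[:2];e=q-C;print(n,q.round(1),np.hypot(*e).round(1),np.degrees(np.arctan2(e[1],e[0])).round(1))
```

```text
tip [452.3 -71.3] 130.5 153.5
bar [435.4 -62.7] 149.4 153.4
b1 [447.3 -52.3] 144.2 147.6
b2 [434.1 -78.1] 144.5 159.1
b3 [423.3 -73.4] 156.2 159.0
b4 [437.1 -47.1] 155.6 148.0
knob [549.  -80.2] 53.2 112.2
```

>>> drive_tool(moves=[[[0.5, 0, -0.001, 0.04, 0, 0, 0], [0.5, 0, -0.001, 0.04, 0, 0, 0], [0.5, 0, 0, 0.03, 0, 0, 0], [0.5, 0, 0, 0, 0, 0, 0]]])

```text
clock: 2.25
position: [548.0, -79.6, 114.7]
ee_rot: [0.994, -0.114, -0.001, 0.003]
contact_force: [-0.5, 0.1, 0.6]
gripper_width: 42.7
```

```bash
python3 -c "
from h import *
go([549.5,-79.8,110])
s=arm.read_state()
p,d=arm.get_image('wrist');cv2.imwrite('pics/w2.png',p[:,:,::-1])"
```

```text
t 2.25 pos [548.  -79.6 114.7] F [-0.5  0.1  0.6] w 42.7 j [ 0.15  0.38 -0.33  0.01 -0.87  1.19]
shift tool mm [ 1.5 -0.2  4.7] len 5.0
tilt z [-0.0028 -0.0064 -1.    ] ytool ang -103.0
```

View pics/w2.png

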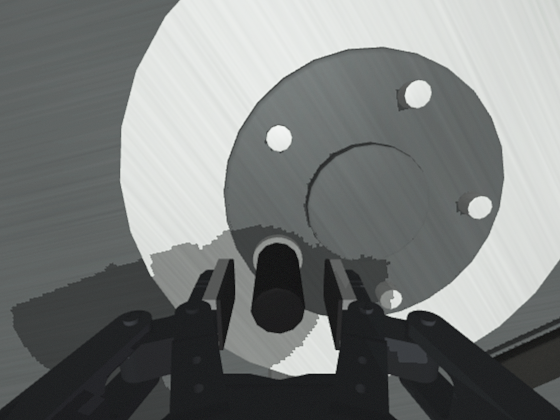

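The knob, at (278,305), sits between the jaws. I'll lower by 4 mm and close.

>>> drive_tool(moves=[[[0.5, 0.0015, 0, 0.004, 0, 0, 0], [0, 0, 0, 0, 0, 0, 0], [0, 0, 0, 0, 0, 0, 0], [0, 0, 0, 0, 0, 0, 0], [0, 0, 0, 0, 0, 0, 0], [0, 0, 0, 0, 0, 0, 0]]])

```text
clock: 2.9
position: [554.1, -79.3, 117.6]
ee_rot: [0.994, -0.112, 0.006, 0.002]
contact_force: [1.8, -2.1, -6.9]
gripper_width: 19.9
```

```bash
cat >> h.py <<'E'
C=np.array([569.1,-129.5])
def st(deg=None,n=3,r=None):
    s=arm.read_state();e=s['position'][:2]-C;a=np.arctan2(e[1],e[0]);t=np.array([-np.sin(a),np.cos(a)]);rad=np.array([np.cos(a),np.sin(a)])
    F=s['contact_force'];r0=np.hypot(*e)
    print('t %.2f ang %.1f r %.1f z %.1f Ft %.1f Fr %.1f Fz %.1f w %.1f'%(s['clock'],np.degrees(a),r0,s['position'][2],F[:2]@t,F[:2]@rad,F[2],s['gripper_width']))
    if deg is not None:
        M=R.from_quat(s['ee_rot']);P=s['position'][:2]; r=r or r0
        for i in range(n):
            b=a+np.radians(deg)*(i+1);Q=C+r*np.array([np.cos(b),np.sin(b)])
            print((M.inv().apply([*(Q-P),0])/1000).round(5));P=Q
E
python3 -c "
from h import *
st(-4,8);print(arm.read_state()['position'])"
```

```text
t 2.90 ang 106.6 r 52.4 z 117.6 Ft -1.1 Fr -2.5 Fz -6.9 w 19.9
[ 3.24e-03 -1.69e-03  4.00e-05]
[ 3.35e-03 -1.46e-03  4.00e-05]
[ 3.45e-03 -1.22e-03  4.00e-05]
[ 3.52e-03 -9.80e-04  4.00e-05]
[ 3.58e-03 -7.30e-04  4.00e-05]
[ 3.63e-03 -4.80e-04  5.00e-05]
[ 3.65e-03 -2.20e-04  5.00e-05]
[3.66e-03 3.00e-05 5.00e-05]
[554.14739752 -79.28066336 117.62760869]
```

```bash
python3 -c "
from h import *
p,d=arm.get_image('wrist');cv2.imwrite('pics/w3.png',p[:,:,::-1]);st();print(arm.read_state())"
```

```text
t 2.95 ang 106.6 r 52.4 z 117.6 Ft -2.1 Fr -2.2 Fz -6.7 w 20.2
{'clock': 2.95, 'joints': array([ 0.15190113,  0.37828514, -0.32114805,  0.01068192, -0.86043418,
        1.18705572]), 'joint_vel': array([ 0.00153131,  0.00077051,  0.00232281,  0.0024093 , -0.00120403,
        0.00022478]), 'joint_efforts': array([ 8.73220693e-01, -3.90670931e+01,  1.69415331e+01,  3.84566098e+00,
       -3.92914480e-01, -1.60231964e-03]), 'position': array([554.13294526, -79.26430328, 117.6468771 ]), 'ee_rot': array([ 0.99366009, -0.11221946,  0.0063461 ,  0.002477  ]), 'contact_force': array([ 2.58347162, -1.47903729, -6.73062467]), 'wrist_torque': array([-0.30964019, -0.44256574, -0.01183949]), 'gripper_width': 20.188903357528993}
```

View pics/w3.png

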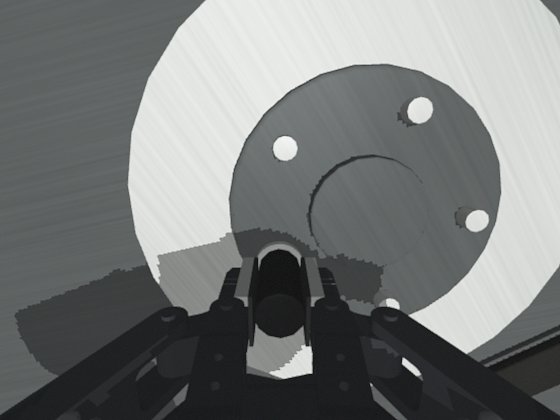

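```bash
cat >> h.py <<'E'
def studs(T,pts):
    for u,v in pts:
        q=onplane('wrist',u,v,106,T)[:2]-C;print('stud r %.1f ang %.1f'%(np.hypot(*q),np.degrees(np.arctan2(q[1],q[0]))))
E
python3 -c "
from h import *
s=arm.read_state();T=wristT(s)
studs(T,[(285,148),(420,110),(477,220)])
print(s['position'], onplane('wrist',278.5,313,146,T))
T=np.load('w1.npz')['T'];studs(T,[(272.5,130),(351.5,104),(392.5,171)])
"
```

```text
stud r 53.6 ang 38.6
stud r 53.7 ang -33.4
stud r 53.8 ang -105.0
[554.13294526 -79.26430328 117.6468771 ] [551.8812461  -79.35073807 146.        ]
stud r 52.9 ang 40.5
stud r 53.6 ang -32.4
stud r 54.5 ang -104.2
```

```bash
cat >> h.py <<'E'
OFF=np.array([4.2,-0.3])
def kn(deg=None,n=8,rad=54.,off=None):
    s=arm.read_state();o=OFF if off is None else np.array(off)
    e=s['position'][:2]-o-C;a=np.arctan2(e[1],e[0]);t=np.array([-np.sin(a),np.cos(a)]);rd=np.array([np.cos(a),np.sin(a)]);F=s['contact_force']
    print('t %.2f ang %.1f r %.1f z %.1f Ft %.1f Fr %.1f Fz %.1f w %.1f'%(s['clock'],np.degrees(a),np.hypot(*e),s['position'][2],F[:2]@t,F[:2]@rd,F[2],s['gripper_width']))
    if deg is not None:
        M=R.from_quat(s['ee_rot']);P=s['position'][:2]
        for i in range(n):
            b=a+np.radians(deg)*(i+1);Q=C+o+rad*np.array([np.cos(b),np.sin(b)])
            print('%.0f'%np.degrees(b),(M.inv().apply([*(Q-P),0])[:2]/1000).round(4));P=Q
def ana(rows,off=None):
    o=OFF if off is None else np.array(off)
    for x,y,fx,fy in rows:
        e=np.array([x,y])-o-C;a=np.arctan2(e[1],e[0]);t=np.array([-np.sin(a),np.cos(a)]);rd=np.array([np.cos(a),np.sin(a)])
        print('ang %.1f r %.1f Ft %.1f Fr %.1f'%(np.degrees(a),np.hypot(*e),t@[fx,fy],rd@[fx,fy]))
E
python3 -c "
from h import *
kn(-5,12)"
```

```text
t 2.95 ang 110.8 r 54.0 z 117.6 Ft -1.9 Fr -2.3 Fz -6.7 w 20.2
106 [ 0.0041 -0.0024]
101 [ 0.0042 -0.0021]
96 [ 0.0044 -0.0017]
91 [ 0.0045 -0.0013]
86 [ 0.0046 -0.0009]
81 [ 0.0047 -0.0005]
76 [ 0.0047 -0.0001]
71 [0.0047 0.0003]
66 [0.0047 0.0007]
61 [0.0046 0.0011]
56 [0.0045 0.0015]
51 [0.0043 0.0019]
```

>>> drive_tool(moves=[[[0, 0.0041, -0.0024, 0, 0, 0, 0], [0, 0.0042, -0.0021, 0, 0, 0, 0]]])

```text
clock: 3.15
position: [561.5, -77.0, 117.6]
ee_rot: [0.994, -0.113, 0.004, 0.003]
contact_force: [-1.0, -1.5, -4.9]
gripper_width: 20.3
```

```bash
python3 -c "
from h import *
kn(-5,10)"
```

```text
t 3.15 ang 102.6 r 54.1 z 117.6 Ft 1.3 Fr -1.3 Fz -4.9 w 20.3
98 [ 0.0044 -0.0018]
93 [ 0.0045 -0.0015]
88 [ 0.0046 -0.0011]
83 [ 0.0047 -0.0007]
78 [ 0.0047 -0.0003]
73 [0.0047 0.0002]
68 [0.0047 0.0006]
63 [0.0046 0.001 ]
58 [0.0045 0.0014]
53 [0.0044 0.0018]
```

>>> drive_tool(moves=[[[0, 0.0044, -0.0018, 0, 0, 0, 0], [0, 0.0045, -0.0015, 0, 0, 0, 0]]])

```text
clock: 3.35
position: [571.0, -75.8, 117.6]
ee_rot: [0.994, -0.113, 0.003, 0.003]
contact_force: [-0.9, -3.7, -4.4]
gripper_width: 20.2
```

>>> drive_tool(moves=[[[0, 0.0046, -0.0011, 0, 0, 0, 0], [0, 0.0047, -0.0008, 0, 0, 0, 0]]])

```text
clock: 3.55
position: [581.0, -76.3, 117.6]
ee_rot: [0.994, -0.113, 0.003, 0.004]
contact_force: [-2.5, -3.8, -3.8]
gripper_width: 19.8
```

>>> drive_tool(moves=[[[0, 0.0047, -0.0004, 0, 0, 0, 0], [0, 0.0047, 0, 0, 0, 0, 0]]])

```text
clock: 3.75
position: [590.5, -78.5, 117.6]
ee_rot: [0.994, -0.113, 0.002, 0.004]
contact_force: [-2.1, -3.9, -2.6]
gripper_width: 20.3
```

```bash
python3 -c "
from h import *
kn(-5,10)"
```

```text
t 3.75 ang 71.4 r 54.1 z 117.6 Ft 0.8 Fr -4.4 Fz -2.6 w 20.3
66 [0.0047 0.0007]
61 [0.0046 0.0011]
56 [0.0045 0.0015]
51 [0.0043 0.0019]
46 [0.0042 0.0022]
41 [0.0039 0.0026]
36 [0.0037 0.0029]
31 [0.0034 0.0032]
26 [0.0031 0.0035]
21 [0.0028 0.0038]
```

>>> drive_tool(moves=[[[0, 0.0047, 0.0007, 0, 0, 0, 0], [0, 0.0046, 0.0011, 0, 0, 0, 0]]])

```text
clock: 3.95
position: [599.6, -82.6, 117.6]
ee_rot: [0.994, -0.113, 0.001, 0.004]
contact_force: [-2.9, -2.9, -3.2]
gripper_width: 19.8
```

>>> drive_tool(moves=[[[0, 0.0045, 0.0015, 0, 0, 0, 0], [0, 0.0043, 0.0019, 0, 0, 0, 0]]])

```text
clock: 4.15
position: [607.7, -88.2, 117.6]
ee_rot: [0.994, -0.113, 0.001, 0.004]
contact_force: [-3.4, -1.3, -2.8]
gripper_width: 20.2
```

>>> drive_tool(moves=[[[0, 0.0042, 0.0022, 0, 0, 0, 0], [0, 0.0039, 0.0026, 0, 0, 0, 0]]])

```text
clock: 4.35
position: [614.7, -95.0, 117.6]
ee_rot: [0.994, -0.113, 0.0, 0.004]
contact_force: [-4.5, -2.5, -2.3]
gripper_width: 20.1
```

>>> drive_tool(moves=[[[0, 0.0037, 0.0029, 0, 0, 0, 0], [0, 0.0034, 0.0032, 0, 0, 0, 0]]])

```text
clock: 4.55
position: [620.2, -103.0, 117.5]
ee_rot: [0.994, -0.113, -0.0, 0.004]
contact_force: [-4.4, -1.9, -2.2]
gripper_width: 20.4
```

```bash
python3 -c "
from h import *
kn(-5,12)"
```

```text
t 4.55 ang 29.7 r 54.0 z 117.5 Ft 0.6 Fr -4.8 Fz -2.2 w 20.4
25 [0.003  0.0036]
20 [0.0027 0.0038]
15 [0.0024 0.0041]
10 [0.002  0.0043]
5 [0.0016 0.0044]
-0 [0.0012 0.0045]
-5 [0.0008 0.0046]
-10 [0.0004 0.0047]
-15 [0.     0.0047]
-20 [-0.0004  0.0047]
-25 [-0.0008  0.0046]
-30 [-0.0012  0.0046]
```

>>> drive_tool(moves=[[[0, 0.003, 0.0036, 0, 0, 0, 0], [0, 0.0027, 0.0038, 0, 0, 0, 0]]])

```text
clock: 4.75
position: [624.2, -111.9, 117.6]
ee_rot: [0.994, -0.113, -0.001, 0.003]
contact_force: [-3.7, -0.1, -1.6]
gripper_width: 20.4
```

>>> drive_tool(moves=[[[0, 0.0024, 0.0041, 0, 0, 0, 0], [0, 0.002, 0.0043, 0, 0, 0, 0]]])

```text
clock: 4.95
position: [626.6, -121.4, 117.5]
ee_rot: [0.994, -0.113, -0.001, 0.003]
contact_force: [-4.2, 0.3, -2.4]
gripper_width: 19.9
```

>>> drive_tool(moves=[[[0, 0.0016, 0.0044, 0, 0, 0, 0], [0, 0.0012, 0.0045, 0, 0, 0, 0]]])

```text
clock: 5.15
position: [627.3, -130.7, 117.6]
ee_rot: [0.994, -0.113, -0.001, 0.002]
contact_force: [-4.9, 4.4, -0.8]
gripper_width: 20.2
```

>>> drive_tool(moves=[[[0, 0.0008, 0.0046, 0, 0, 0, 0], [0, 0.0004, 0.0047, 0, 0, 0, 0]]])

```text
clock: 5.35
position: [626.8, -137.6, 117.6]
ee_rot: [0.994, -0.113, -0.001, 0.0]
contact_force: [-5.0, 10.3, -0.7]
gripper_width: 20.1
```

```bash
python3 -c "
from h import *
kn(-5,12)"
```

```text
t 5.35 ang -8.3 r 54.0 z 117.6 Ft 9.4 Fr -6.5 Fz -0.7 w 20.1
-13 [0.0001 0.0047]
-18 [-0.0002  0.0047]
-23 [-0.0006  0.0047]
-28 [-0.001   0.0046]
-33 [-0.0014  0.0045]
-38 [-0.0018  0.0043]
-43 [-0.0022  0.0042]
-48 [-0.0026  0.004 ]
-53 [-0.0029  0.0037]
-58 [-0.0032  0.0035]
-63 [-0.0035  0.0032]
-68 [-0.0038  0.0028]
```

The drag starts at about +4° and is already 9.4 N at −8°. I'll go through the bump in finer steps.

>>> drive_tool(moves=[[[0, 0.0001, 0.0035, 0, 0, 0, 0]]])

```text
clock: 5.45
position: [626.5, -139.2, 117.6]
ee_rot: [0.994, -0.113, -0.0, -0.002]
contact_force: [-3.6, 9.4, -1.8]
gripper_width: 19.8
```

>>> drive_tool(moves=[[[0, -0.0001, 0.0035, 0, 0, 0, 0]]])

```text
clock: 5.55
position: [626.3, -140.1, 117.6]
ee_rot: [0.994, -0.113, 0.0, -0.003]
contact_force: [-3.4, 9.1, -0.3]
gripper_width: 20.2
```

>>> drive_tool(moves=[[[0, -0.0003, 0.0035, 0, 0, 0, 0]]])

```text
clock: 5.65
position: [626.1, -141.4, 117.6]
ee_rot: [0.994, -0.113, 0.001, -0.005]
contact_force: [-2.8, 7.4, -1.4]
gripper_width: 20.1
```

>>> drive_tool(moves=[[[0, -0.0005, 0.0035, 0, 0, 0, 0]]])

```text
clock: 5.75
position: [625.7, -142.9, 117.6]
ee_rot: [0.994, -0.112, 0.002, -0.006]
contact_force: [-2.2, 6.3, -1.1]
gripper_width: 19.6
```

>>> drive_tool(moves=[[[0, -0.0007, 0.0035, 0, 0, 0, 0]]])

```text
clock: 5.85
position: [625.3, -144.5, 117.6]
ee_rot: [0.994, -0.112, 0.003, -0.007]
contact_force: [-2.3, 5.8, -3.0]
gripper_width: 20.1
```

```bash
python3 -c "
from h import *
kn(-4,12)"
```

```text
t 5.85 ang -15.8 r 54.0 z 117.6 Ft 5.0 Fr -3.8 Fz -3.0 w 20.1
-20 [-0.0003  0.0038]
-24 [-0.0006  0.0037]
-28 [-0.0008  0.0037]
-32 [-0.0011  0.0036]
-36 [-0.0014  0.0035]
-40 [-0.0016  0.0034]
-44 [-0.0018  0.0033]
-48 [-0.0021  0.0032]
-52 [-0.0023  0.003 ]
-56 [-0.0025  0.0028]
-60 [-0.0027  0.0027]
-64 [-0.0028  0.0025]
```

>>> drive_tool(moves=[[[0, -0.0003, 0.0047, 0, 0, 0, 0]]])

```text
clock: 5.95
position: [624.4, -147.4, 117.6]
ee_rot: [0.994, -0.111, 0.004, -0.008]
contact_force: [-5.4, 5.9, -1.4]
gripper_width: 20.2
```

>>> drive_tool(moves=[[[0, -0.0006, 0.0047, 0, 0, 0, 0]]])

```text
clock: 6.05
position: [623.1, -150.8, 117.6]
ee_rot: [0.994, -0.11, 0.004, -0.008]
contact_force: [-3.6, 4.4, -0.7]
gripper_width: 20.0
```

>>> drive_tool(moves=[[[0, -0.0009, 0.0047, 0, 0, 0, 0]]])

```text
clock: 6.15
position: [621.4, -154.5, 117.6]
ee_rot: [0.994, -0.11, 0.004, -0.008]
contact_force: [-3.9, 2.4, -2.3]
gripper_width: 20.0
```

>>> drive_tool(moves=[[[0, -0.0012, 0.0046, 0, 0, 0, 0]]])

```text
clock: 6.25
position: [619.3, -158.2, 117.6]
ee_rot: [0.994, -0.109, 0.003, -0.009]
contact_force: [-3.5, 4.4, -0.5]
gripper_width: 20.5
```

>>> drive_tool(moves=[[[0, -0.0016, 0.0045, 0, 0, 0, 0]]])

```text
clock: 6.35
position: [616.9, -161.9, 117.6]
ee_rot: [0.994, -0.109, 0.003, -0.009]
contact_force: [-3.6, 4.7, -1.8]
gripper_width: 20.5
```

```bash
python3 -c "
from h import *
s=arm.read_state()
p,d=arm.get_image('wrist');cv2.imwrite('pics/w4.png',p[:,:,::-1]);np.savez('w4.npz',p=p,d=d,T=wristT(s))
kn(-4,8)"
```

```text
t 6.40 ang -37.3 r 54.0 z 117.6 Ft -0.7 Fr -5.1 Fz -2.4 w 20.4
-41 [-0.0017  0.0033]
-45 [-0.0019  0.0032]
-49 [-0.0022  0.0031]
-53 [-0.0024  0.0029]
-57 [-0.0026  0.0028]
-61 [-0.0028  0.0026]
-65 [-0.0029  0.0024]
-69 [-0.0031  0.0022]
```

View pics/w4.png

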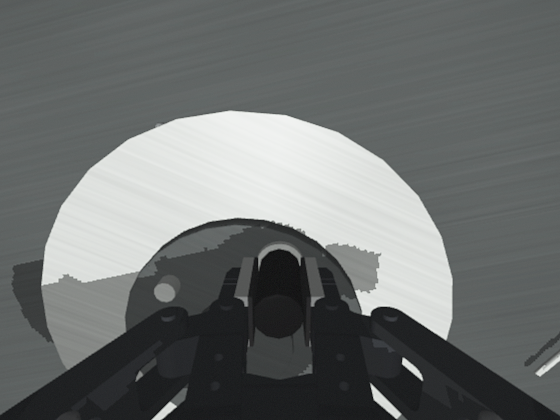

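The knob is still held and one stud shows at (165,292). I'll tabulate the pass.

```bash
python3 -c "
from h import *
ana([(571,-75.8,-.9,-3.7),(581,-76.3,-2.5,-3.8),(590.5,-78.5,-2.1,-3.9),(599.6,-82.6,-2.9,-2.9),(607.7,-88.2,-3.4,-1.3),(614.7,-95,-4.5,-2.5),(620.2,-103,-4.4,-1.9),(624.2,-111.9,-3.7,-.1),(626.6,-121.4,-4.2,.3),(627.3,-130.7,-4.9,4.4),(626.8,-137.6,-5,10.3),(626.5,-139.2,-3.6,9.4),(626.3,-140.1,-3.4,9.1),(626.1,-141.4,-2.8,7.4),(625.7,-142.9,-2.2,6.3),(625.3,-144.5,-2.3,5.8),(624.4,-147.4,-5.4,5.9),(623.1,-150.8,-3.6,4.4),(621.4,-154.5,-3.9,2.4),(619.3,-158.2,-3.5,4.4),(616.9,-161.9,-3.6,4.7)])
T=np.load('w4.npz')['T'];studs(T,[(165.5,292)])
kn(4,10)"
```

```text
ang 92.4 r 54.0 Ft 1.1 Fr -3.7
ang 81.8 r 54.1 Ft 1.9 Fr -4.1
ang 71.5 r 54.1 Ft 0.8 Fr -4.4
ang 60.9 r 54.0 Ft 1.1 Fr -3.9
ang 50.4 r 54.0 Ft 1.8 Fr -3.2
ang 40.0 r 54.1 Ft 1.0 Fr -5.1
ang 29.7 r 54.0 Ft 0.5 Fr -4.8
ang 19.4 r 54.0 Ft 1.1 Fr -3.5
ang 9.0 r 54.0 Ft 1.0 Fr -4.1
ang -1.0 r 54.0 Ft 4.3 Fr -5.0
ang -8.3 r 54.1 Ft 9.5 Fr -6.4
ang -10.0 r 54.0 Ft 8.6 Fr -5.2
ang -11.0 r 54.0 Ft 8.3 Fr -5.1
ang -12.4 r 54.1 Ft 6.6 Fr -4.3
ang -14.0 r 54.0 Ft 5.6 Fr -3.7
ang -15.8 r 54.0 Ft 5.0 Fr -3.8
ang -19.0 r 54.0 Ft 3.8 Fr -7.0
ang -22.9 r 54.0 Ft 2.7 Fr -5.0
ang -27.2 r 54.1 Ft 0.4 Fr -4.6
ang -31.7 r 54.1 Ft 1.9 Fr -5.3
ang -36.4 r 54.1 Ft 1.7 Fr -5.7
stud r 53.1 ang 34.3
t 6.40 ang -37.3 r 54.0 z 117.6 Ft -0.7 Fr -5.1 Fz -2.4 w 20.4
-33 [ 0.0014 -0.0035]
-29 [ 0.0012 -0.0036]
-25 [ 0.001  -0.0036]
-21 [ 0.0007 -0.0037]
-17 [ 0.0005 -0.0037]
-13 [ 0.0002 -0.0038]
-9 [-0.0001 -0.0038]
-5 [-0.0003 -0.0038]
-1 [-0.0006 -0.0037]
3 [-0.0009 -0.0037]
```

>>> drive_tool(moves=[[[0, 0.0014, -0.0035, 0, 0, 0, 0]]])

```text
clock: 6.5
position: [618.0, -160.1, 117.6]
ee_rot: [0.994, -0.109, 0.003, -0.008]
contact_force: [-3.5, 1.5, -2.9]
gripper_width: 20.1
```

>>> drive_tool(moves=[[[0, 0.0012, -0.0036, 0, 0, 0, 0]]])

```text
clock: 6.6
position: [620.0, -157.0, 117.6]
ee_rot: [0.994, -0.109, 0.003, -0.008]
contact_force: [-3.6, 1.2, -3.2]
gripper_width: 20.1
```

>>> drive_tool(moves=[[[0, 0.001, -0.0036, 0, 0, 0, 0]]])

```text
clock: 6.7
position: [621.8, -153.6, 117.6]
ee_rot: [0.994, -0.109, 0.002, -0.008]
contact_force: [-4.8, 1.6, -2.4]
gripper_width: 20.1
```

>>> drive_tool(moves=[[[0, 0.0008, -0.0037, 0, 0, 0, 0]]])

```text
clock: 6.8
position: [623.3, -150.1, 117.6]
ee_rot: [0.994, -0.108, 0.002, -0.007]
contact_force: [-4.5, -1.8, -2.6]
gripper_width: 19.8
```

>>> drive_tool(moves=[[[0, 0.0006, -0.0037, 0, 0, 0, 0]]])

```text
clock: 6.9
position: [624.4, -147.1, 117.6]
ee_rot: [0.994, -0.108, 0.001, -0.006]
contact_force: [-5.7, -3.9, -1.7]
gripper_width: 20.2
```

```bash
python3 -c "
from h import *
kn(5,10)"
```

```text
t 6.90 ang -18.7 r 54.0 z 117.6 Ft -5.6 Fr -4.1 Fz -1.7 w 20.2
-14 [ 0.0003 -0.0047]
-9 [-0.0001 -0.0047]
-4 [-0.0005 -0.0047]
1 [-0.0009 -0.0046]
6 [-0.0013 -0.0045]
11 [-0.0017 -0.0044]
16 [-0.0021 -0.0042]
21 [-0.0024 -0.004 ]
26 [-0.0028 -0.0038]
31 [-0.0031 -0.0035]
```

>>> drive_tool(moves=[[[0, 0.0004, -0.0042, 0, 0, 0, 0]]])

```text
clock: 7.0
position: [625.3, -144.2, 117.6]
ee_rot: [0.994, -0.108, 0.001, -0.005]
contact_force: [-5.3, -6.6, -2.9]
gripper_width: 20.0
```

>>> drive_tool(moves=[[[0, 0.0002, -0.0044, 0, 0, 0, 0]]])

```text
clock: 7.1
position: [625.9, -141.7, 117.6]
ee_rot: [0.994, -0.108, -0.0, -0.004]
contact_force: [-4.6, -8.9, -3.4]
gripper_width: 20.4
```

>>> drive_tool(moves=[[[0, 0, -0.0047, 0, 0, 0, 0]]])

```text
clock: 7.2
position: [626.5, -139.2, 117.6]
ee_rot: [0.994, -0.108, -0.001, -0.002]
contact_force: [-5.3, -6.5, -2.4]
gripper_width: 19.9
```

>>> drive_tool(moves=[[[0, -0.0002, -0.0047, 0, 0, 0, 0]]])

```text
clock: 7.3
position: [626.9, -136.2, 117.5]
ee_rot: [0.994, -0.108, -0.001, -0.001]
contact_force: [-5.8, -5.0, -3.2]
gripper_width: 19.8
```

>>> drive_tool(moves=[[[0, -0.0004, -0.0047, 0, 0, 0, 0]]])

```text
clock: 7.4
position: [627.2, -132.8, 117.6]
ee_rot: [0.994, -0.109, -0.002, 0.0]
contact_force: [-4.1, -4.2, -2.3]
gripper_width: 20.1
```

>>> drive_tool(moves=[[[0, -0.0006, -0.0046, 0, 0, 0, 0]]])

```text
clock: 7.5
position: [627.3, -129.0, 117.6]
ee_rot: [0.994, -0.109, -0.002, 0.001]
contact_force: [-4.8, -2.6, -1.6]
gripper_width: 20.2
```

```bash
python3 -c "
from h import *
kn(5,10)"
```

```text
t 7.50 ang 0.8 r 54.0 z 117.6 Ft -2.5 Fr -4.9 Fz -1.6 w 20.2
6 [-0.0013 -0.0045]
11 [-0.0017 -0.0044]
16 [-0.0021 -0.0042]
21 [-0.0024 -0.004 ]
26 [-0.0028 -0.0038]
31 [-0.0031 -0.0036]
36 [-0.0034 -0.0033]
41 [-0.0037 -0.003 ]
46 [-0.0039 -0.0026]
51 [-0.0041 -0.0023]
```

>>> drive_tool(moves=[[[0, -0.0012, -0.0045, 0, 0, 0, 0], [0, -0.0016, -0.0044, 0, 0, 0, 0], [0, -0.002, -0.0042, 0, 0, 0, 0]]])

```text
clock: 7.8
position: [625.5, -115.9, 117.5]
ee_rot: [0.994, -0.11, -0.002, 0.001]
contact_force: [-4.4, -2.8, -2.6]
gripper_width: 20.1
```

```bash
python3 -c "
from h import *
ana([(618,-160.1,-3.5,1.5),(620,-157,-3.6,1.2),(621.8,-153.6,-4.8,1.6),(623.3,-150.1,-4.5,-1.8),(624.4,-147.1,-5.7,-3.9),(625.3,-144.2,-5.3,-6.6),(625.9,-141.7,-4.6,-8.9),(626.5,-139.2,-5.3,-6.5),(626.9,-136.2,-5.8,-5.),(627.2,-132.8,-4.1,-4.2),(627.3,-129,-4.8,-2.6)])
kn(-3,14)"
```

```text
ang -34.1 r 54.0 Ft -0.7 Fr -3.7
ang -30.2 r 54.0 Ft -0.8 Fr -3.7
ang -26.1 r 54.0 Ft -0.7 Fr -5.0
ang -22.1 r 54.0 Ft -3.4 Fr -3.5
ang -18.7 r 53.9 Ft -5.5 Fr -4.1
ang -15.5 r 54.0 Ft -7.8 Fr -3.3
ang -12.7 r 53.9 Ft -9.7 Fr -2.5
ang -10.0 r 54.0 Ft -7.3 Fr -4.1
ang -6.8 r 54.0 Ft -5.7 Fr -5.2
ang -3.2 r 54.0 Ft -4.4 Fr -3.9
ang 0.8 r 54.0 Ft -2.5 Fr -4.8
t 7.80 ang 14.9 r 54.0 z 117.5 Ft -1.6 Fr -5.0 Fz -2.6 w 20.1
12 [0.0012 0.0025]
9 [0.0011 0.0026]
6 [0.001  0.0027]
3 [0.0008 0.0027]
-0 [0.0007 0.0027]
-3 [0.0005 0.0028]
-6 [0.0004 0.0028]
-9 [0.0002 0.0028]
-12 [0.0001 0.0028]
-15 [-0.0001  0.0028]
-18 [-0.0002  0.0028]
-21 [-0.0003  0.0028]
-24 [-0.0005  0.0028]
-27 [-0.0006  0.0028]
```

The onset is at about −25.7° turning counter-clockwise and about +3.6° turning clockwise, which puts the middle near −11°. I'll run the clockwise flank again in finer steps.

>>> drive_tool(moves=[[[0, 0.0012, 0.0034, 0, 0, 0, 0]]])

```text
clock: 7.9
position: [626.0, -118.3, 117.6]
ee_rot: [0.994, -0.109, -0.002, 0.0]
contact_force: [-4.7, 0.1, -2.7]
gripper_width: 20.3
```

>>> drive_tool(moves=[[[0, 0.0012, 0.0035, 0, 0, 0, 0]]])

```text
clock: 8.0
position: [626.7, -121.5, 117.6]
ee_rot: [0.994, -0.109, -0.001, 0.0]
contact_force: [-5.0, 0.6, -1.6]
gripper_width: 19.9
```

>>> drive_tool(moves=[[[0, 0.001, 0.0036, 0, 0, 0, 0]]])

```text
clock: 8.1
position: [627.1, -125.1, 117.5]
ee_rot: [0.994, -0.109, -0.001, -0.0]
contact_force: [-5.2, 0.6, -3.2]
gripper_width: 20.1
```

>>> drive_tool(moves=[[[0, 0.0008, 0.0036, 0, 0, 0, 0]]])

```text
clock: 8.2
position: [627.3, -128.7, 117.5]
ee_rot: [0.994, -0.109, -0.001, -0.0]
contact_force: [-4.7, 2.8, -1.5]
gripper_width: 20.4
```

>>> drive_tool(moves=[[[0, 0.0006, 0.0037, 0, 0, 0, 0]]])

```text
clock: 8.3
position: [627.3, -132.0, 117.6]
ee_rot: [0.994, -0.11, -0.001, -0.001]
contact_force: [-4.9, 5.6, -1.6]
gripper_width: 19.8
```

>>> drive_tool(moves=[[[0, 0.0005, 0.0037, 0, 0, 0, 0]]])

```text
clock: 8.4
position: [627.1, -134.8, 117.5]
ee_rot: [0.994, -0.11, -0.001, -0.002]
contact_force: [-5.0, 7.4, -0.9]
gripper_width: 20.3
```

>>> drive_tool(moves=[[[0, 0.0003, 0.0042, 0, 0, 0, 0]]])

```text
clock: 8.5
position: [626.8, -137.4, 117.5]
ee_rot: [0.994, -0.11, -0.001, -0.003]
contact_force: [-4.9, 10.3, -0.5]
gripper_width: 20.4
```

>>> drive_tool(moves=[[[0, 0.0002, 0.0044, 0, 0, 0, 0]]])

```text
clock: 8.6
position: [626.4, -139.6, 117.5]
ee_rot: [0.994, -0.11, -0.0, -0.005]
contact_force: [-5.5, 10.8, 0.1]
gripper_width: 20.4
```

```bash
python3 -c "
from h import *
kn(-3,6)"
```

```text
t 8.60 ang -10.5 r 54.0 z 117.5 Ft 9.6 Fr -7.4 Fz 0.1 w 20.4
-13 [0.     0.0028]
-16 [-0.0001  0.0028]
-19 [-0.0003  0.0028]
-22 [-0.0004  0.0028]
-25 [-0.0006  0.0028]
-28 [-0.0007  0.0027]
```

The clockwise onset repeats at +3.6°, so the middle is at −11.0° ± 1°. The knob is at −10.5°. I'll hold still, then check.

>>> drive_tool(moves=[[[0, 0, 0.0008, 0, 0, 0, 0], [0, 0, 0, 0, 0, 0, 0], [0, 0, 0, 0, 0, 0, 0]]])

```text
clock: 8.9
position: [626.2, -140.7, 117.6]
ee_rot: [0.994, -0.11, -0.0, -0.005]
contact_force: [-4.2, 2.8, -2.0]
gripper_width: 19.8
```

```bash
python3 -c "
from h import *
kn()"
```

```text
t 8.90 ang -11.6 r 54.0 z 117.6 Ft 1.9 Fr -4.7 Fz -2.0 w 19.8
```

>>> drive_tool(moves=[[[0.5, 0, 0, 0, 0, 0, 0], [0.5, 0, 0, 0, 0, 0, 0], [0.5, 0, 0, 0, 0, 0, 0], [0.5, 0, 0, 0, 0, 0, 0]]])

```text
clock: 9.3
position: [633.9, -142.1, 122.2]
ee_rot: [0.994, -0.109, 0.009, -0.004]
contact_force: [0.3, -0.3, -0.3]
gripper_width: 42.3
```

>>> drive_tool(moves=[[[0.5, 0, 0, -0.02, 0, 0, 0], [0.5, 0, 0, -0.03, 0, 0, 0], [0.5, 0, 0, -0.04, 0, 0, 0], [0.5, 0, 0, -0.03, 0, 0, 0]]])

```text
clock: 9.7
position: [631.3, -143.2, 241.9]
ee_rot: [0.994, -0.109, 0.006, -0.004]
contact_force: [0.8, -0.4, -0.2]
gripper_width: 42.6
```

```bash
python3 -c "
from h import *
s=arm.read_state()
p,d=arm.get_image('wrist');cv2.imwrite('pics/w5.png',p[:,:,::-1]);np.savez('w5.npz',p=p,d=d,T=wristT(s))
T=wristT(s)
for a in (-11.6,60.4,132.4,-155.6,-83.6):
  print(a,np.round(proj('wrist',[*(C+54*np.array([np.cos(np.radians(a)),np.sin(np.radians(a))])),106 if a!=-11.6 else 146],T),1))
go([531,312,200])"
```

```text
-11.6 [277.9 226.7]
60.4 [223.4 250.9]
132.4 [247.4 307.7]
-155.6 [312.6 307.2]
-83.6 [334.9 249.7]
t 9.75 pos [ 633.7 -143.9  247.8] F [ 0.4 -0.6  4.4] w 42.5 j [ 0.02  0.41  0.08 -0.   -1.23  1.33]
shift tool mm [-199.7 -422.5   47.4] len 469.7
tilt z [ 0.0233  0.0044 -0.9997] ytool ang -102.5
```

View pics/w5.png

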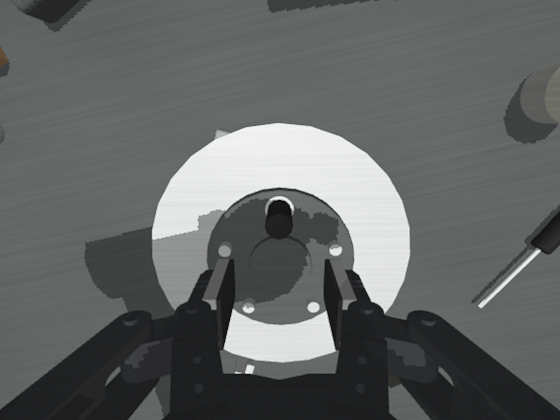

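The studs at (224,250), (335,250), (313,307) and (249,308) match a disc angle of about −11.5°. Next I'll level the tool and turn the jaws tangential to the disc at the pad, then go to the marker.

```bash
cat >> h.py <<'E'
def rotto(yangdeg):
    s=arm.read_state();M=R.from_quat(s['ee_rot']);a=np.radians(yangdeg)
    y=np.array([np.cos(a),np.sin(a),0]);z=np.array([0,0,-1.]);x=np.cross(y,z)
    D=R.from_matrix(np.c_[x,y,z]);print('rotvec tool',(M.inv()*D).as_rotvec().round(4))
E
python3 -c "
from h import *
rotto(-116.6)"
```

```text
rotvec tool [-0.0119 -0.0206  0.2466]
```

>>> drive_tool(moves=[[[0.5, 0, 0, 0, -0.006, -0.0103, 0.123], [0.5, 0, 0, 0, -0.006, -0.0103, 0.123], [0.5, 0, 0, 0, 0, 0, 0]]])

```text
clock: 10.05
position: [636.3, -144.2, 253.2]
ee_rot: [0.972, -0.234, 0.006, -0.001]
contact_force: [-0.4, -0.3, -1.3]
gripper_width: 42.5
```

```bash
python3 -c "
from h import *
rotto(-116.6);go([520,300,200])"
```

```text
rotvec tool [-0.0045 -0.0109 -0.0074]
t 10.05 pos [ 636.3 -144.2  253.2] F [-0.4 -0.3 -1.3] w 42.5 j [ 0.03  0.41  0.11  0.   -1.25  1.07]
shift tool mm [-306.  -342.6   51.4] len 462.2
tilt z [ 1.180e-02 -9.000e-04 -9.999e-01] ytool ang -117.0
```

>>> drive_tool(moves=[[[0.5, -0.03, -0.034, 0.002, -0.0005, -0.001, 0], [0.5, -0.03, -0.034, 0.002, -0.0005, -0.001, 0], [0.5, -0.03, -0.034, 0.003, -0.0005, -0.001, 0], [0.5, -0.03, -0.034, 0.003, -0.0005, -0.001, 0], [0.5, -0.03, -0.034, 0.005, -0.0005, -0.001, 0], [0.5, -0.03, -0.034, 0.005, -0.0005, -0.001, 0], [0.5, -0.03, -0.034, 0.005, 0, -0.001, 0], [0.5, -0.03, -0.034, 0.005, 0, -0.001, 0], [0.5, -0.03, -0.034, 0.005, 0, -0.001, 0], [0.5, -0.03, -0.03, 0.005, 0, -0.001, 0], [0.5, 0, 0, 0, 0, 0, 0], [0.5, 0, 0, 0, 0, 0, 0]]])

```text
clock: 11.25
position: [516.0, 306.2, 209.2]
ee_rot: [0.976, -0.218, 0.006, -0.004]
contact_force: [-0.5, -0.3, 0.1]
gripper_width: 43.0
```

```bash
python3 -c "
from h import *
s=arm.read_state()
p,d=arm.get_image('wrist');cv2.imwrite('pics/w6.png',p[:,:,::-1]);np.savez('w6.npz',p=p,d=d,T=wristT(s))
rotto(-116.6);go([531,312,200]);T=wristT(s);print(proj('wrist',[530,312,44],T),proj('wrist',[531.5,312,12],T))"
```

```text
rotvec tool [-0.0098 -0.0105  0.0238]
t 11.3 pos [516.2 305.9 209.1] F [-0.6 -0.6  0.3] w 42.9 j [ 0.81  0.35 -0.1   0.01 -1.1   0.32]
shift tool mm [ 10.7 -11.8   9.3] len 18.5
tilt z [ 0.0137  0.0042 -0.9999] ytool ang -115.2
(np.float64(267.80226046829017), np.float64(182.69149907899086)) (np.float64(268.43947565867614), np.float64(175.02994159748772))
```

View pics/w6.png

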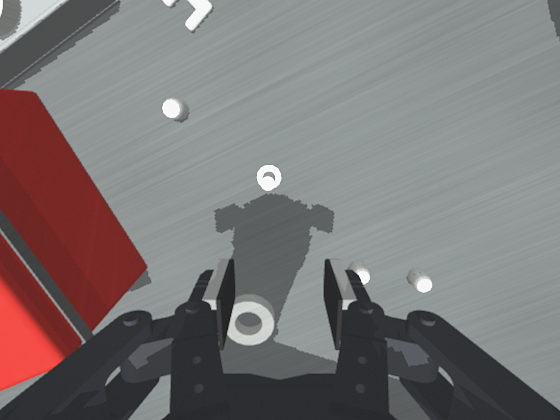

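The marker's base ring is at (269,177) and its stem top at (269,183), matching the prediction.

```bash
python3 -c "
from h import *
z=np.load('w6.npz');p=z['p'];T=z['T']
g=p.astype(int).mean(2)[150:205,245:295]
m=(g>195).astype(np.uint8);k,_=cv2.findContours(m,cv2.RETR_EXTERNAL,cv2.CHAIN_APPROX_NONE)
q=max(k,key=len);e=cv2.minEnclosingCircle(q);print(e)
u,v=e[0][0]+245,e[0][1]+150
print(onplane('wrist',u,v,11,T),onplane('wrist',268.5,183.5,44,T))
cv2.imwrite('pics/zm.png',cv2.resize(np.ascontiguousarray(p[150:205,245:295,::-1]),None,fx=8,fy=8,interpolation=2))
"
```

```text
((23.5, 27.5), 12.980854988098145)
[528.94689477 313.199241    11.        ] [529.00787162 311.73656525  44.        ]
```

View pics/zm.png

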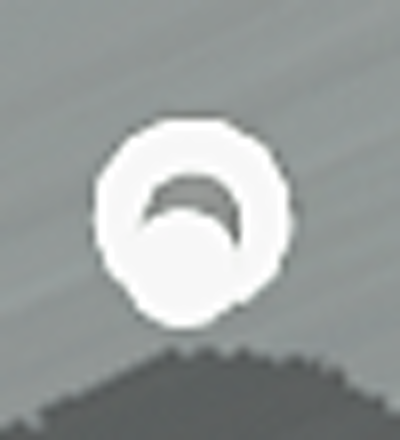

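>>> drive_tool(moves=[[[0.35, 0.0095, -0.0105, 0.03, -0.01, -0.0105, 0.024], [0.35, 0, 0, 0.03, 0, 0, 0], [0.35, 0, 0, 0, 0, 0, 0]]])

```text
clock: 11.6
position: [532.3, 309.4, 150.2]
ee_rot: [0.973, -0.231, 0.001, -0.002]
contact_force: [-0.6, -0.4, -0.5]
gripper_width: 30.1
```

```bash
python3 -c "
from h import *
rotto(-116.6);go([529.5,312.3,60])"
```

```text
rotvec tool [-0.0046 -0.002  -0.0012]
t 11.6 pos [532.3 309.4 150.2] F [-0.6 -0.4 -0.5] w 30.1 j [ 0.79  0.43 -0.13  0.   -1.    0.32]
shift tool mm [-4.  -0.9 90.2] len 90.3
tilt z [ 0.0038  0.0032 -1.    ] ytool ang -116.7
```

>>> drive_tool(moves=[[[0.35, -0.002, -0.0005, 0.04, -0.004, -0.002, 0], [0.35, -0.002, -0.0005, 0.04, 0, 0, 0], [0.35, 0, 0, 0.008, 0, 0, 0], [0.35, 0, 0, 0, 0, 0, 0]]])

```text
clock: 12.0
position: [535.6, 310.9, 67.4]
ee_rot: [0.973, -0.231, 0.004, -0.004]
contact_force: [0.1, -0.4, 0.4]
gripper_width: 29.9
```

```bash
python3 -c "
from h import *
s=arm.read_state()
p,d=arm.get_image('wrist');cv2.imwrite('pics/w7.png',p[:,:,::-1])
rotto(-116.6);go([529.5,312.3,17])"
```

```text
rotvec tool [-0.0113 -0.0071 -0.0025]
t 12.05 pos [535.8 311.2  68. ] F [ 0.4 -0.1 -0.6] w 29.9 j [ 0.79  0.52 -0.22  0.   -0.82  0.31]
shift tool mm [-6.5  2.4 51. ] len 51.4
tilt z [ 0.0114  0.007  -0.9999] ytool ang -116.7
```

View pics/w7.png

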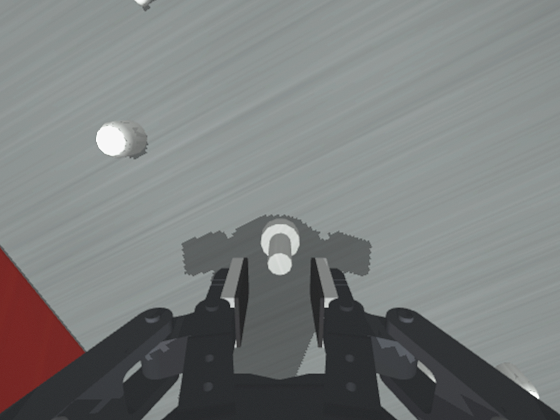

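```bash
python3 -c "
from h import *
T=wristT(arm.read_state())
print(onplane('wrist',279.5,263,44,T),onplane('wrist',280,241,12,T))
"
```

```text
[530.48477514 312.75431522  44.        ] [530.49724254 312.70011852  12.        ]
```

>>> drive_tool(moves=[[[0.35, -0.0035, 0.001, 0.015, -0.011, -0.007, -0.002], [0.35, -0.0025, 0.0005, 0.01, 0, 0, 0], [0.35, 0, 0, 0, 0, 0, 0]]])

```text
clock: 12.35
position: [532.4, 314.5, 46.8]
ee_rot: [0.973, -0.23, 0.003, -0.004]
contact_force: [-0.3, 0.5, 1.0]
gripper_width: 30.0
```

```bash
python3 -c "
from h import *
rotto(-116.6);go([530.5,312.7,17])"
```

```text
rotvec tool [-0.0085 -0.0033 -0.0001]
t 12.35 pos [532.4 314.5  46.8] F [-0.3  0.5  1. ] w 30.0 j [ 0.8   0.55 -0.23  0.   -0.78  0.31]
shift tool mm [-1.   2.7 29.8] len 29.9
tilt z [ 0.0067  0.0061 -1.    ] ytool ang -116.6
```

>>> drive_tool(moves=[[[0.35, -0.001, 0.0015, 0.012, -0.008, -0.003, 0], [0.35, -0.0005, 0.001, 0.01, 0, 0, 0], [0.35, 0, 0, 0.004, -0.003, -0.001, 0], [0.35, 0, 0, 0, 0, 0, 0]]])

```text
clock: 12.75
position: [530.0, 313.5, 19.4]
ee_rot: [0.973, -0.23, -0.0, 0.001]
contact_force: [-0.1, 0.7, 0.4]
gripper_width: 30.0
```

```bash
python3 -c "
from h import *
p,d=arm.get_image('wrist');cv2.imwrite('pics/w8.png',p[:,:,::-1])
rotto(-116.6);go([530.5,312.7,17])"
```

```text
rotvec tool [0.002  0.0003 0.0009]
t 12.8 pos [530.  313.6  19.6] F [-0.4 -0.4  0.1] w 29.7 j [ 0.8   0.59 -0.25  0.   -0.73  0.31]
shift tool mm [0.8 0.6 2.6] len 2.8
tilt z [-0.0012 -0.0016 -1.    ] ytool ang -116.5
```

View pics/w8.png

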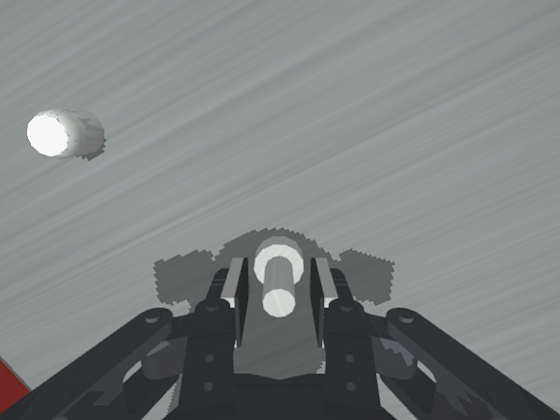

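>>> drive_tool(moves=[[[0.35, 0.0005, 0.0005, 0.003, 0, 0, 0], [0.1, 0, 0, 0, 0, 0, 0], [0, 0, 0, 0, 0, 0, 0], [0, 0, 0, 0, 0, 0, 0], [0, 0, 0, 0, 0, 0, 0], [0, 0, 0, 0, 0, 0, 0]]])

```text
clock: 13.4
position: [530.6, 313.0, 17.0]
ee_rot: [0.973, -0.23, -0.0, 0.0]
contact_force: [0.1, 0.5, -1.5]
gripper_width: 12.2
```

```bash
python3 -c "
from h import *
s=arm.read_state()
p,d=arm.get_image('wrist');cv2.imwrite('pics/w9.png',p[:,:,::-1])
rotto(-116.6);go([530.5,312.7,17]);T=wristT(s);print(s['ee_rot'],proj('wrist',[530.5,312.7,44],T))"
```

```text
rotvec tool [ 0.0008 -0.0001  0.0009]
t 13.45 pos [530.6 313.   17. ] F [-0.   0.2 -1.5] w 12.1 j [ 0.8   0.59 -0.25  0.   -0.73  0.31]
shift tool mm [ 0.   0.4 -0. ] len 0.4
tilt z [-3.e-04 -7.e-04 -1.e+00] ytool ang -116.6
[ 9.73261642e-01 -2.29699037e-01 -5.39008236e-05  3.54948047e-04] (np.float64(277.7914314688197), np.float64(307.5091039231334))
```

View pics/w9.png

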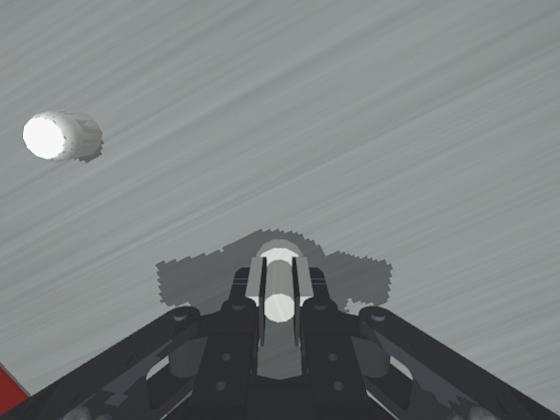

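The stem is gripped squarely, with its top at (279,307), and the tool is level. Now I'll lift and carry.

>>> drive_tool(moves=[[[0, 0, 0, -0.02, 0, 0, 0], [0, 0, 0, -0.04, 0, 0, 0], [0, 0, 0, -0.045, 0, 0, 0], [0, 0, 0, -0.045, 0, 0, 0], [0, 0, 0, 0, 0, 0, 0]]])

```text
clock: 13.95
position: [530.1, 312.1, 170.0]
ee_rot: [0.973, -0.23, -0.002, 0.003]
contact_force: [-0.1, 0.1, -0.9]
gripper_width: 11.8
```

```bash
python3 -c "
from h import *
rotto(-116.6);go([468.1,-78.9,160])"
```

```text
rotvec tool [0.0071 0.0016 0.0004]
t 13.95 pos [530.1 312.1 170. ] F [-0.1  0.1 -0.9] w 11.8 j [ 0.8   0.42 -0.1   0.   -1.06  0.31]
shift tool mm [119.5 377.4  12.5] len 396.0
tilt z [-0.0046 -0.0057 -1.    ] ytool ang -116.6
```

>>> drive_tool(moves=[[[0, 0.0115, 0.036, 0, 0.002, 0, 0], [0, 0.0115, 0.036, 0, 0.002, 0, 0], [0, 0.0115, 0.036, 0, 0.002, 0, 0], [0, 0.0115, 0.036, 0, 0.001, 0, 0], [0, 0.0115, 0.036, 0, 0, 0, 0], [0, 0.0115, 0.036, 0, 0, 0, 0], [0, 0.0115, 0.036, 0, 0, 0, 0], [0, 0.0115, 0.036, 0, 0, 0, 0], [0, 0.0115, 0.036, 0, 0, 0, 0], [0, 0.0115, 0.03, 0, 0, 0, 0], [0, 0, 0, 0, 0, 0, 0], [0, 0, 0, 0, 0, 0, 0]]])

```text
clock: 15.15
position: [469.4, -68.3, 167.1]
ee_rot: [0.973, -0.229, -0.001, -0.003]
contact_force: [0.3, 0.7, -1.4]
gripper_width: 12.1
```

```bash
python3 -c "
from h import *
rotto(-116.6);go([468.1,-78.9,140])"
```

```text
rotvec tool [-0.0056  0.0025  0.0014]
t 15.15 pos [469.4 -68.3 167.1] F [ 0.3  0.7 -1.4] w 12.1 j [ 0.2   0.19 -0.44 -0.01 -0.94  0.92]
shift tool mm [ 3.6 10.2 27.1] len 29.2
tilt z [ 3.0e-04  6.1e-03 -1.0e+00] ytool ang -116.5
```

>>> drive_tool(moves=[[[0, 0.003, 0.0095, 0.012, -0.0055, 0.0025, 0.001], [0, 0.0005, 0.0005, 0.012, 0, 0, 0], [0, 0, 0, 0, 0, 0, 0], [0, 0, 0, 0, 0, 0, 0]]])

```text
clock: 15.55
position: [468.9, -76.7, 142.7]
ee_rot: [0.974, -0.228, 0.001, -0.0]
contact_force: [-0.4, -0.3, -1.7]
gripper_width: 11.9
```

```bash
python3 -c "
from h import *
s=arm.read_state()
p,d=arm.get_image('wrist');cv2.imwrite('pics/w10.png',p[:,:,::-1])
rotto(-116.6);go([468.1,-78.9,103]);T=wristT(s);print(proj('wrist',[452.0,-71.0,90],T))
for a in (60.4,132.4,-155.6,-83.6):
  print(a,np.round(proj('wrist',[*(C+54*np.array([np.cos(np.radians(a)),np.sin(np.radians(a))])),106],T),1))
p,d=arm.get_image('side');cv2.imwrite('pics/s2.png',cv2.resize(np.ascontiguousarray(p[130:280,220:380,::-1]),None,fx=4,fy=4,interpolation=2))"
```

```text
rotvec tool [-0.0011 -0.0012  0.0035]
t 15.6 pos [468.8 -76.6 142.7] F [ 0.   1.  -0.6] w 12.2 j [ 0.18  0.22 -0.48 -0.   -0.87  0.93]
shift tool mm [ 0.3  2.4 39.7] len 39.7
tilt z [ 1.6e-03  5.0e-04 -1.0e+00] ytool ang -116.4
(np.float64(281.24084518979475), np.float64(259.94581594735115))
60.4 [171.4  22.6]
132.4 [245.8 135.6]
-155.6 [363.6 103.7]
-83.6 [382.1 -41.5]
```

View pics/w10.png

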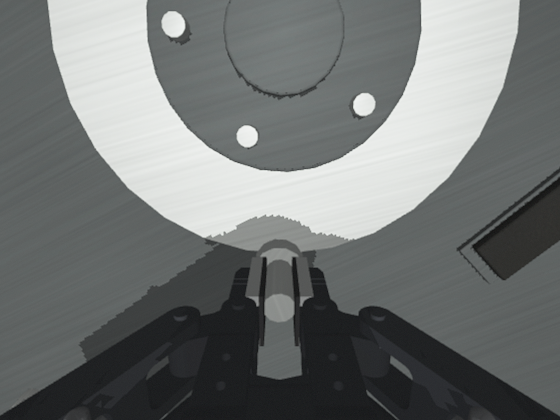

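View pics/s2.png

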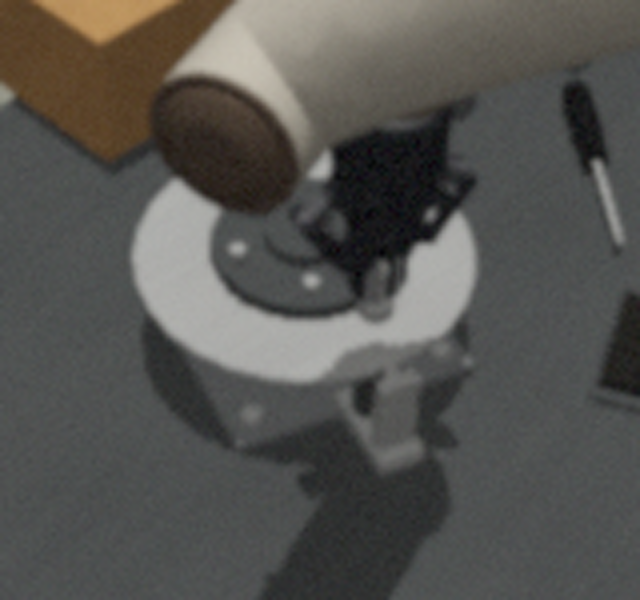

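The studs at (173,24), (247,136) and (364,104) are within 1.5 px of the prediction, so the disc hasn't turned. I'll descend.

>>> drive_tool(moves=[[[0, 0.0003, 0.0015, 0.012, -0.001, -0.001, 0.003], [0, 0, 0.0008, 0.012, 0, 0, 0], [0, 0, 0, 0.008, 0, 0, 0], [0, 0, 0, 0, 0, 0, 0], [0, 0, 0, 0, 0, 0, 0]]])

```text
clock: 16.15
position: [469.3, -78.0, 109.6]
ee_rot: [0.973, -0.229, 0.002, -0.001]
contact_force: [-1.2, -0.3, -1.2]
gripper_width: 12.3
```

```bash
python3 -c "
from h import *
rotto(-116.6);go([468.1,-78.9,99])"
```

```text
rotvec tool [-0.002  -0.0028  0.0018]
t 16.15 pos [469.3 -78.  109.6] F [-1.2 -0.3 -1.2] w 12.3 j [ 0.18  0.27 -0.52  0.   -0.78  0.93]
shift tool mm [-0.7  1.4 10.6] len 10.7
tilt z [ 3.4e-03  5.0e-04 -1.0e+00] ytool ang -116.5
```

>>> drive_tool(moves=[[[0, -0.0006, 0.0013, 0.004, -0.002, -0.003, 0.002], [0, 0, 0, 0.003, 0, 0, 0], [0, 0, 0, 0, 0, 0, 0], [0, 0, 0, 0, 0, 0, 0]]])

```text
clock: 16.55
position: [468.8, -78.9, 102.8]
ee_rot: [0.973, -0.23, 0.001, -0.0]
contact_force: [1.1, 0.4, -0.8]
gripper_width: 12.3
```

```bash
python3 -c "
from h import *
rotto(-116.6);go([468.1,-78.9,99])"
```

```text
rotvec tool [-0.0008 -0.0012 -0.0003]
t 16.55 pos [468.8 -78.9 102.8] F [ 1.1  0.4 -0.8] w 12.3 j [ 0.18  0.28 -0.53  0.   -0.77  0.93]
shift tool mm [-0.7  0.3  3.8] len 3.8
tilt z [ 1.4e-03  1.0e-04 -1.0e+00] ytool ang -116.6
```

>>> drive_tool(moves=[[[0, -0.0006, 0.0003, 0.002, -0.0008, -0.001, 0], [0, 0, 0, 0.001, 0, 0, 0], [0, 0, 0, 0, 0, 0, 0]]])

```text
clock: 16.85
position: [468.3, -78.9, 99.9]
ee_rot: [0.973, -0.23, 0.0, -0.0]
contact_force: [-0.3, 0.1, -0.5]
gripper_width: 12.1
```

>>> drive_tool(moves=[[[0, 0, 0, 0.0007, 0, 0, 0], [0, 0, 0, 0, 0, 0, 0]]])

```text
clock: 17.05
position: [468.4, -78.9, 99.2]
ee_rot: [0.973, -0.23, 0.001, -0.0]
contact_force: [-0.1, 0.1, -0.1]
gripper_width: 12.1
```

```bash
python3 -c "
from h import *
rotto(-116.6);go([468.1,-78.9,99])"
```

```text
rotvec tool [-0.0005 -0.001  -0.0002]
t 17.05 pos [468.4 -78.9  99.2] F [-0.1  0.1 -0.1] w 12.1 j [ 0.18  0.28 -0.53  0.   -0.76  0.93]
shift tool mm [-0.3  0.1  0.2] len 0.4
tilt z [ 0.0011 -0.     -1.    ] ytool ang -116.6
```

One more small step down until I feel contact.

>>> drive_tool(moves=[[[0, 0, 0, 0.0008, 0, 0, 0], [0, 0, 0, 0, 0, 0, 0]]])

```text
clock: 17.25
position: [468.8, -78.9, 99.0]
ee_rot: [0.973, -0.23, 0.001, -0.0]
contact_force: [0.7, 0.0, -0.6]
gripper_width: 12.4
```

```bash
python3 -c "
from h import *
rotto(-116.6);go([468.1,-78.9,99])"
```

```text
rotvec tool [-0.0006 -0.0018  0.0002]
t 17.25 pos [468.8 -78.9  99. ] F [ 0.7  0.  -0.6] w 12.4 j [ 0.18  0.28 -0.53  0.   -0.76  0.93]
shift tool mm [-0.6  0.3 -0. ] len 0.7
tilt z [ 1.9e-03 -2.0e-04 -1.0e+00] ytool ang -116.6
```

>>> drive_tool(moves=[[[0, -0.0003, 0, 0.0008, 0, -0.001, 0], [0, 0, 0, 0, 0, 0, 0]]])

```text
clock: 17.45
position: [468.9, -78.9, 99.0]
ee_rot: [0.973, -0.23, 0.001, -0.0]
contact_force: [0.1, 0.0, -1.0]
gripper_width: 12.3
```

```bash
python3 -c "
from h import *
rotto(-116.6);go([468.1,-78.9,99])"
```

```text
rotvec tool [-0.0008 -0.0018  0.0006]
t 17.45 pos [468.9 -78.9  99. ] F [ 0.1  0.  -1. ] w 12.3 j [ 0.18  0.28 -0.53  0.   -0.76  0.93]
shift tool mm [-0.7  0.4 -0. ] len 0.8
tilt z [ 1.9e-03 -1.0e-04 -1.0e+00] ytool ang -116.6
```

It is standing at z = 99.0, exactly the expected contact height, and won't go lower. Releasing.

>>> drive_tool(moves=[[[0.3, 0, 0, 0, 0, 0, 0], [0.35, 0, 0, 0, 0, 0, 0], [0.35, 0, 0, 0, 0, 0, 0], [0.35, 0, 0, 0, 0, 0, 0]]])

```text
clock: 17.85
position: [469.1, -78.8, 98.6]
ee_rot: [0.973, -0.23, 0.001, -0.0]
contact_force: [0.1, 0.4, 0.0]
gripper_width: 29.7
```

```bash
python3 -c "
from h import *
s=arm.read_state()
p,d=arm.get_image('wrist');cv2.imwrite('pics/w11.png',p[:,:,::-1])
go([468.1,-78.9,180]);T=wristT(s);print(proj('wrist',[468.1,-78.9,126],T),proj('wrist',[468.1,-78.9,94],T))"
```

```text
t 17.9 pos [469.1 -78.8  98.6] F [0.5 1.1 0.2] w 29.9 j [ 0.18  0.28 -0.53  0.   -0.75  0.93]
shift tool mm [ -0.7   0.4 -81.4] len 81.4
tilt z [ 2.4e-03  1.0e-04 -1.0e+00] ytool ang -116.6
(np.float64(278.05147483899873), np.float64(309.81371509380983)) (np.float64(278.2396968935389), np.float64(272.0394271863564))
```

View pics/w11.png

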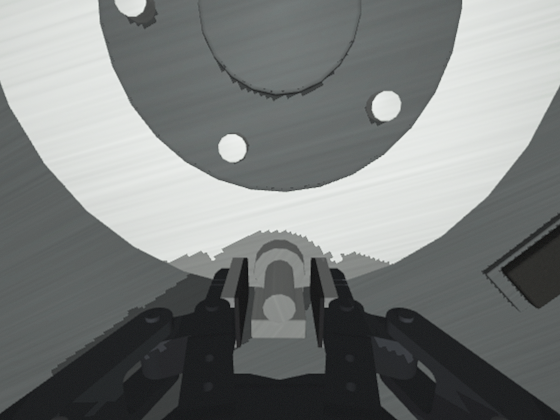

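>>> drive_tool(moves=[[[0.35, 0, 0, -0.01, 0, 0, 0], [0.35, 0, 0, -0.02, 0, 0, 0], [0.35, 0, 0, -0.03, 0, 0, 0], [0.35, 0, 0, -0.03, 0, 0, 0], [0.35, 0, 0, 0, 0, 0, 0]]])

```text
clock: 18.4
position: [468.8, -79.1, 193.8]
ee_rot: [0.973, -0.23, 0.001, 0.0]
contact_force: [0.6, -0.3, 0.4]
gripper_width: 30.0
```

```bash
python3 -c "
from h import *
s=arm.read_state()
p,d=arm.get_image('wrist');cv2.imwrite('pics/w12.png',p[:,:,::-1]);np.savez('w12.npz',p=p,T=wristT(s))
go([468.1,-78.9,180]);T=wristT(s);print(proj('wrist',[468.1,-78.9,126],T),proj('wrist',[468.1,-78.9,94],T),proj('wrist',[452,-70.8,90],T))
for a in (60.4,132.4,-155.6,-83.6):
  print(a,np.round(proj('wrist',[*(C+54*np.array([np.cos(np.radians(a)),np.sin(np.radians(a))])),106],T),1))"
```

```text
t 18.45 pos [467.5 -79.  191.9] F [0.1 0.5 0.1] w 29.8 j [ 0.18  0.16 -0.41  0.   -1.    0.93]
shift tool mm [ 0.5 -0.4 11.9] len 11.9
tilt z [-2.3e-03 -6.0e-04 -1.0e+00] ytool ang -116.6
(np.float64(277.67938112017714), np.float64(227.5483364336678)) (np.float64(277.77967201637546), np.float64(213.13952732615886)) (np.float64(277.7314809939073), np.float64(233.00087720585142))
60.4 [192.7  44.7]
132.4 [249.5 131.2]
-155.6 [340.8 106. ]
-83.6 [352.3  -3.2]
```

View pics/w12.png

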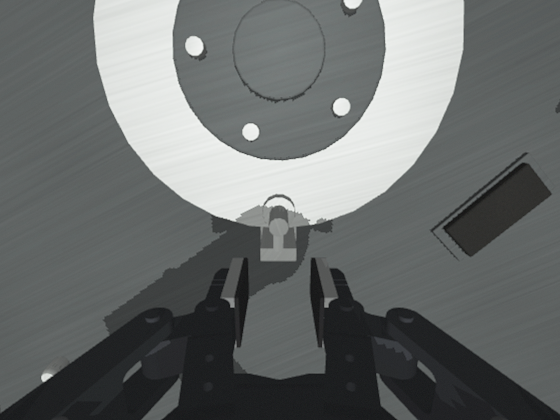

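The marker stands with its stem top at (278.5,228), within 1 px of the target and in line with the pointer. The studs haven't moved. I'll back away for a final overview.

>>> drive_tool(moves=[[[0.35, 0, 0, -0.04, 0, 0, 0], [0.35, 0, 0, -0.04, 0, 0, 0], [0.35, -0.03, -0.03, 0, 0, 0, 0], [0.35, -0.03, -0.03, 0, 0, 0, 0], [0.35, -0.01, -0.045, 0, 0, 0, 0], [0.35, 0, -0.045, 0, 0, 0, 0], [0.35, 0, -0.045, 0, 0, 0, 0], [0.35, 0, -0.045, 0, 0, 0, 0], [0.35, 0, 0, 0, 0, 0, 0], [0.35, 0, 0, 0, 0, 0, 0]]])

```text
clock: 19.45
position: [509.6, 173.9, 269.2]
ee_rot: [0.973, -0.233, -0.007, 0.002]
contact_force: [-0.4, -0.3, 0.1]
gripper_width: 29.8
```

```bash
python3 -c "
from h import *
a,_=arm.get_image('top');b,_=arm.get_image('side')
cv2.imwrite('pics/f.png',np.hstack([cv2.resize(np.ascontiguousarray(a[140:300,250:390,::-1]),None,fx=2.8,fy=2.8,interpolation=2)[:420,:390],cv2.resize(np.ascontiguousarray(b[140:290,220:360,::-1]),None,fx=2.8,fy=2.8,interpolation=2)[:420,:390]]))
for n,x in(('top',a),('side',b)):
  d=np.abs(x.astype(int)-np.load(n+'0p.npy').astype(int)).max(2)>50
  l=cv2.connectedComponentsWithStats(d.astype(np.uint8));print(n,[list(map(int,r)) for r in l[2][1:] if r[4]>12])
print(proj('top',[468.1,-78.9,126]),proj('side',[468.1,-78.9,126]));go([0,0,0])"
```

```text
top [[139, 149, 24, 7, 72], [177, 163, 7, 5, 23], [326, 172, 8, 11, 67], [35, 178, 128, 213, 11476], [157, 181, 6, 6, 29], [334, 180, 4, 4, 16], [166, 183, 47, 39, 676], [311, 182, 5, 4, 17], [307, 187, 4, 4, 13], [343, 194, 4, 4, 13], [343, 200, 4, 5, 16], [305, 203, 9, 10, 35], [325, 215, 5, 4, 16], [139, 226, 99, 147, 3203], [112, 234, 18, 10, 77], [303, 234, 8, 6, 26], [162, 355, 17, 6, 59], [110, 362, 91, 58, 3434], [214, 369, 75, 51, 1151], [0, 370, 18, 18, 122], [204, 371, 21, 8, 64], [13, 372, 26, 21, 249], [258, 376, 30, 17, 204], [208, 379, 5, 7, 15], [295, 381, 23, 39, 340], [281, 387, 13, 8, 47], [201, 392, 27, 15, 118], [204, 407, 16, 8, 47], [293, 408, 11, 12, 58], [207, 412, 15, 7, 26]]
side [[452, 21, 108, 208, 13992], [375, 61, 88, 87, 3743], [197, 65, 40, 24, 449], [208, 70, 172, 105, 7895], [211, 92, 17, 5, 51], [203, 98, 12, 4, 36], [187, 118, 21, 16, 67], [463, 119, 8, 7, 15], [440, 132, 10, 5, 35], [362, 151, 4, 5, 14], [176, 155, 19, 24, 276], [267, 165, 36, 15, 192], [197, 177, 68, 44, 991], [177, 183, 15, 11, 42], [188, 182, 8, 6, 14], [205, 188, 7, 8, 19], [483, 192, 7, 9, 18], [289, 195, 5, 7, 25], [309, 209, 8, 12, 57], [453, 230, 107, 132, 9113], [453, 272, 14, 6, 51], [431, 283, 18, 30, 265], [198, 305, 6, 5, 24], [425, 309, 10, 11, 69], [197, 310, 11, 9, 44], [456, 310, 11, 9, 25], [395, 316, 151, 104, 9849], [415, 325, 10, 28, 122], [253, 327, 7, 7, 40], [412, 353, 7, 9, 42], [222, 368, 9, 22, 127]]
(np.float64(308.1903014227558), np.float64(233.42257413248203)) (np.float64(313.7007953421535), np.float64(207.14680164708045))
t 19.55 pos [509.4 173.  269.5] F [-0.8 -0.1  0.4] w 30.1 j [ 0.62  0.22 -0.13 -0.01 -1.23  0.48]
shift tool mm [-372.2  383.2  276.7] len 601.7
tilt z [-0.0138 -0.0012 -0.9999] ytool ang -117.0
```

View pics/f.png

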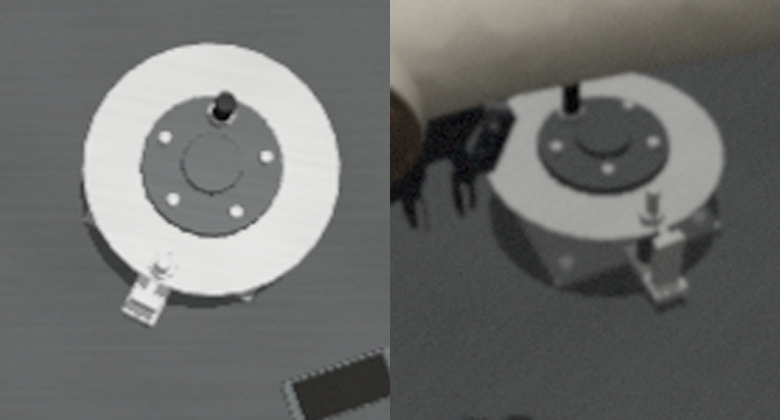

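The top and side views show the marker upright just inside the pointer and the disc unmoved. The scattered differences on the bench (nuts, bearing) lie where the arm and its shadow fall, and the arm touched nothing there. Handing in.

```bash
python3 -c "
from bench import arm
print(arm.job_done())"
```

```text
the job is handed in; nothing more can be done
None
```

The disc now stands with the middle of its rubbing spot over the pad, and the magnet marker stands upright on the disc just inside the pointer. I handed the job in at about 19.6 s.

- **Rubbing spot:** I turned the disc by its knob through the spot in both directions. Turning clockwise, it started to bind with the knob at about +3.6°, and a second pass gave the same figure. Turning counter-clockwise, it started at about −25.7°, which puts the middle at −11.0°. The drag peaked at about 9–10 N on each pass, on either side of that angle.
- **Disc position:** I left the knob at −11.6°, about half a degree from the middle and well within the 5° allowed. The studs stayed within 1–2 pixels of where that angle puts them in the pictures before and after placing the marker, so the disc did not shift.
- **Marker:** It touched down at the expected height. Afterwards its stem top was within 1 pixel (about 1 mm) of the point above the pad and in line with the pointer. The final top and side pictures show it upright and free of the gripper.

- **Weak checks:** The vertical force did not clearly show the marker touching down, so I judged contact by the height and by the tool stopping there.
- **Bystanders:** My final picture comparison also flagged small spots at some nuts and the bearing. I put these down to the arm and its shadow, because nothing I did went near them, but I did not check each object separately.

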